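# Free the capped jar and rack the condiments by height

### The arm

A 6-joint arm with a two-finger parallel gripper is mounted at the origin on a cart in front of the work surface, level with it; the furniture and walls round the work are solid. World frame = base frame: x ahead of the robot, y to its left, z up, the work surface at z = 0. Lengths are in m, angles in rad, forces in N, time in s.
With the tool pointing down it reaches from about 0.225 to 0.875 m from the base axis. Payload 3.4 kg.
Tool frame: the origin (TCP) lies between the finger pads; the fingertips stand ahead of it and the grasp point (between the pads) lies 2 mm behind it (env.tip_reach is the z of the fingertips in the tool frame, in m); z points along the fingers, y is the line along which they close (so a half turn about z gives the same grasp; the last joint's range is limited). The gripper opens to 85 mm and grips with 20 to 120 N. Pads are 22 mm wide; open, the fingers measure 114 mm over their backs; the gripper's body (76 mm by 85 mm) begins 54 mm behind the grasp point. The pads swing forward as they close: fully open they stand 13 mm farther back than shut.
Start: joints at [1.139, 0.276, 1.505, -0, 1.361, -0.121], TCP at [0.176, 0.547, 0.224] pointing down, gripper open.
Joint ranges: [-2.89, 2.89], [-0.75, 2.08], [0.22, 2.7], [-1.18, 4.32], [0.11, 2.71], [-2.7, 2.7]. Speed limits (rad/s): [2.57, 2.57, 3.14, 3.14, 3.14, 3.14].

### API

Orientations are given as a rotation vector (axis times angle).
In Python, from plant import env, grab_frame, calibration, job, recognise gives the robot as it stands. The module is installed in compiled form; this text tells all that it offers.
- The arm moves only by the tool step_arm, never from a script. Its argument "steps" is a list of rows, each an object with "gripper": the opening, from 0 (shut) to 1 (fully open); "slide": the shift along the tool's x, y, z as a fraction of full scale, a list of three; "spin": the turn about the tool's z as a fraction of full scale. A call has exactly 10 rows; each row shifts and turns the commanded pose from where the row before left it, along the tool's axes as they then stand; what a row does not reach is not made up. Full scale, the value 1, is 300 mm for a shift and pi rad for a turn. A row lasts 1/10 s, in which the tool goes at most 50 mm and 8.59 degrees, less where a joint would pass 70% of its speed; a pose out of reach is approached as far as the arm can. A call with a number of a shift or a turn outside -1 to 1 is refused whole. A call with a gripper value outside its range is refused whole. The fingers move at their own pace and stop on an object; "force" is the grip in N (left out, the last holds). Time passes only in rows, so rows that do not move let the fingers close, or fill a call up. It gives the time, the measured TCP pose, the force, the opening and the grip force at its end, in the units of the state.
- env.sense(): the state, without advancing time (a new reading comes with each control period).
- grab_frame(name): name is "scene" or "top" or "wrist"; returns (picture, depth): 384x512x3 uint8, blue, green, red; 384x512 float32, m along the optical axis (not along the pixel's ray), 0 where there is no reading.
- calibration(name): a dict with "fov_y" (degrees; the focal length in pixels is half the picture's height over the tangent of half this angle, whatever the lens; pixels are square), "cx", "cy" (the principal point, pixels), "xyz" and "orientation" of the camera in the world. Camera axes: x right, y up, looking along -z (the intrinsics and any distortion apply to the point x, -y, -z); pixel columns grow to the right and rows downward; lengths in m; the calibration is good to about 2 mm. A picture is of the moment at which its call begins: read the wrist's pose just before it. calibration takes no time and is no camera call; for the wrist camera it gives the pose at the moment of the call.
- job.close_job(): hands the job in; it is judged then, once.
Trained networks look in the newest picture that a camera, given by its name, has taken for a name from the list of things; names that differ only in an ending like _2 or _b are one class to them, and where a whole thing is asked for, a point or a joint stands for the part that bears it (a point fixed in the world has none). Each returns a list of dicts, best first, with "confidence" (0 to 1); they miss things now and then, are a little off and sometimes report something else, mostly with a low value. They report only what shows in the picture. A call takes as long as a camera call. They do not tell look-alikes from the thing itself.
- recognise(target, camera): "xy" ([column, row] in pixels, amid what is visible of it).
The state is a dict: "time": time; "q": joint angles; "joint_vel": joint speeds; "joint_torque": joint torques, N m; "tool_pos": TCP position; "tool_rot": TCP orientation; "contact_force": force on the tool from outside, world axes, zero at the start; "ft_torque": the same for the moment, N m; "grip_width": opening from 0.0 (shut) to 1.0 (fully open); "finger_force": force on a finger pad.
Only numpy, scipy, OpenCV 4.12 (cv2) and the standard library are available. Lean on these libraries where they do the work, as an engineer would, in place of code of your own. Each camera call takes 0.05 s, during which the arm holds its last target. There are 200 camera calls.

### The job

The purple jar has just been capped and is still clamped in the capping press: lift the press arm by its knob until it stays up by itself, only then take the jar out, and leave the arm up. Stand it and the salt shaker, spice jar and sauce bottle that are just behind the wooden rack upright in the four wells of the rack in order of height, the tallest in the well beside the rack's tall end board and the shortest in the well beside the low one. Drop nothing and knock none of the four over.

Things in the scene. Friction and masses are not known exactly. Their poses are not given: they have to be found in the camera images.
- sauce_bottle: clear glass sauce bottle with a dark red cap and a label with lemons, the tallest: 196 mm high, body 62 mm across up to about 90 mm, tapering to the cap, which is 30 mm across and the top 30 mm high. Loose, upright on the counter just behind the rack. Origin: centre of its underside, z up. Too tall to take by the body from above: grip the cap firmly and carry it without swinging.
- spice_jar: slim clear glass spice jar with a dark brown cap, dark contents and a black and white label, 105 mm high, 41 mm across; loose, on the counter just behind the rack. Origin: centre of its underside, z up.
- salt_shaker: plain grey steel salt shaker with a perforated domed top, 76 mm high, 41 mm across; loose, on the counter just behind the rack. Origin: centre of its underside, z up.
- purple_jar: small squat jar with a purple screw lid, the shortest: 66 mm high, body 55 mm and lid 57 to 59 mm across; loose, at the start clamped in the press, standing in its seat (a rubber ring that stands 6 mm above the seat floor: lift the jar 10 mm or more before moving it sideways). Origin: centre of its underside, z up.
- rack: fixed light wooden rack, 100 mm (its x) by 386 mm (its y, along the row), 25 mm high, with a row of four round wells, 86 mm across, 12 mm deep, centres at x = 0, y = -144, -48, +48, +144 mm in its frame; well floor at z = 13 mm, rim at z = 25 mm. Origin: middle of the underside, on the counter. The row runs roughly left to right before the robot (its y within 0.2 rad of the world's).
- tall_end: tall dark wooden end board of the rack, 100 x 14 mm and 85 mm high, at one end of the row (at y = +200 or -200 mm in the rack's frame, changing from start to start; a like board only 40 mm high is at the other end). Origin: middle of its lower edge. The well centres are 56, 152, 248 and 344 mm from it along the row.
- press: fixed grey bench capping press at the left or right of the rack, base 226 x 100 x 14 mm. Origin: on the counter under the centre of the jar seat (seat floor at z = 14 mm). Its x axis points away from the robot, from the seat to the hinge; the arm's hinge axis is parallel to its y axis, at x = +110, z = 110 mm in its frame, between two cheeks that rise to z = 132 mm.
- press_arm (a joint): hinge angle of the press arm, rad: 0 = level, its rubber foot pressing on the jar; grows as the knob end is lifted up and away from the robot; stop at 2.1, leaning back. An over-centre spring pushes it shut below about 1.1 rad (first lift 4 to 5 N at the knob) and open above, where it goes on by itself to the stop and stays.
- press_knob (a point): centre of the black ball knob, 27 mm in diameter, on the free end of the press arm, 190 mm from the hinge axis; at the start on the robot's side of the press, 110 mm above the counter. Can be pinched from above, fingers closing along the press's y axis, and led along its arc with the gripper pointing down.
Mind the look-alikes: they are no part of the job. What is shaped like the salt_shaker but red is not meant.

How it is judged:
By the outcome, as a careful person would: the job done as asked, in the order asked, and still so for the second after the job is handed in, with the robot touching nothing.
It also fails if it takes over 115 s, if anything falls off the work surface, if the arm or the gripper's body presses on something with over 40 N, if the wrist force passes 120 N, or if a joint passes its speed limit or range.

## Working session

There is one attempt and no reset: what is moved stays moved. The work goes in short steps, Python scripts to look and compute and a tool call to move; the robot and the scene stay as the last step left them, time stands still between calls to the robot, and variables do not carry over. Pictures are saved under pics/ and viewed, at most 14 in all, crops included, and the job is handed in when it is done.

Besides the shell and the picture viewer there is one more tool, called after ">>>" as name([rows], argument=value, ...), one row to a line, values as JSON. step_arm: Moves the arm, as the interface text tells. Shift numbers are shares of 300 mm and turn numbers shares of pi rad, none past 1 either way. Its arguments: {"type":"object","properties":{"steps":{"type":"array"},"force":{"type":"number"}},"required":["steps"]}

```bash
mkdir -p pics; cat > h.py <<'E'
import numpy as np, cv2
from scipy.spatial.transform import Rotation as R
from plant import env, grab_frame, calibration, job, recognise
def cam(n):
    c=calibration(n); return c
def rot(c):
    o=np.array(c["orientation"],float)
    return R.from_rotvec(o).as_matrix() if o.shape==(3,) else (R.from_quat(o).as_matrix() if o.shape==(4,) else o)
def cloud(n,d,c=None):
    c=c or calibration(n); h,w=d.shape
    f=h/2/np.tan(np.radians(c["fov_y"])/2)
    u,v=np.meshgrid(np.arange(w),np.arange(h))
    P=np.stack([(u-c["cx"])/f*d,-(v-c["cy"])/f*d,-d],-1)
    return P@rot(c).T+np.array(c["xyz"])
E
python3 - <<'E'
from h import *
print(env.sense(), env.tip_reach)
for n in("scene","top"):
    print(n,calibration(n)); p,d=grab_frame(n); cv2.imwrite(f"pics/{n}0.png",p); np.save(f"{n}0.npy",d)
    X=cloud(n,d)
    for t in["sauce_bottle","spice_jar","salt_shaker","purple_jar","rack","tall_end","press","press_knob"]:
        for r in recognise(t,n)[:3]:
            u,v=map(int,np.round(r["xy"])); print(n,t,round(r["confidence"],2),u,v,X[v,u].round(3))
E
```

```text
{'time': 0.0, 'q': array([ 1.13898750e+00,  2.76622626e-01,  1.50615640e+00,  9.66196961e-06,
        1.36065552e+00, -1.21007512e-01]), 'joint_vel': array([ 0.00245296, -0.00064547, -0.00126216, -0.00046399,  0.00078029,
       -0.00090348]), 'joint_torque': array([ 1.86071920e-03, -4.16784453e+01, -2.45804071e+01,  3.48927524e-04,
        1.09789224e-02,  4.09665040e-05]), 'tool_pos': array([0.17562762, 0.54695939, 0.22281467]), 'tool_rot': array([-4.86166698e-01, -3.10322791e+00,  2.77891907e-03]), 'contact_force': array([ 0.55902093,  0.75648592, -0.14900793]), 'ft_torque': array([-0.03232811,  0.00785463,  0.00862664]), 'finger_force': 0.0, 'grip_width': 0.9969798722756537} 0.017
scene {'fov_y': 52.43647568238091, 'cx': 256.51844912220406, 'cy': 188.03764307854698, 'xyz': array([-0.11456724, -0.35578242,  0.85804916]), 'orientation': array([ 0.68824794, -0.41988077, -0.99544567])}
scene sauce_bottle 0.81 227 146 [0.642 0.161 0.099]
scene spice_jar 0.67 265 170 [0.628 0.021 0.078]
scene salt_shaker 0.79 328 191 [ 0.662 -0.166  0.058]
scene salt_shaker 0.65 337 218 [ 0.572 -0.227 
[... 512 characters left out ...]
07025, -2.05210107])}
top sauce_bottle 0.9 197 188 [0.639 0.194 0.112]
top sauce_bottle 0.53 268 216 [0.479 0.03  0.012]
top spice_jar 0.66 245 170 [0.624 0.033 0.102]
top spice_jar 0.23 169 244 [0.518 0.346 0.115]
top salt_shaker 0.72 317 152 [ 0.575 -0.207  0.078]
top salt_shaker 0.58 287 137 [ 0.671 -0.149  0.076]
top salt_shaker 0.26 201 187 [0.637 0.181 0.108]
top purple_jar 0.58 178 257 [0.477 0.341 0.085]
top purple_jar 0.42 321 181 [ 0.483 -0.168  0.069]
top rack 0.8 267 214 [0.482 0.032 0.028]
top tall_end 0.76 324 179 [ 0.48  -0.175  0.086]
top press 0.2 320 182 [ 0.484 -0.166  0.062]
top press_knob 0.83 171 249 [0.502 0.347 0.112]
top press_knob 0.58 289 135 [ 0.674 -0.158  0.076]
```

```bash
python3 -c "
import cv2
a=cv2.imread('pics/scene0.png')[90:300,90:400];b=cv2.imread('pics/top0.png')[90:300,110:370]
cv2.imwrite('pics/s0c.png',cv2.resize(a,None,fx=2.5,fy=2.5,interpolation=2));cv2.imwrite('pics/t0c.png',cv2.resize(b,None,fx=2.8,fy=2.8,interpolation=2))"
```

```text
(no output)
```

View pics/s0c.png

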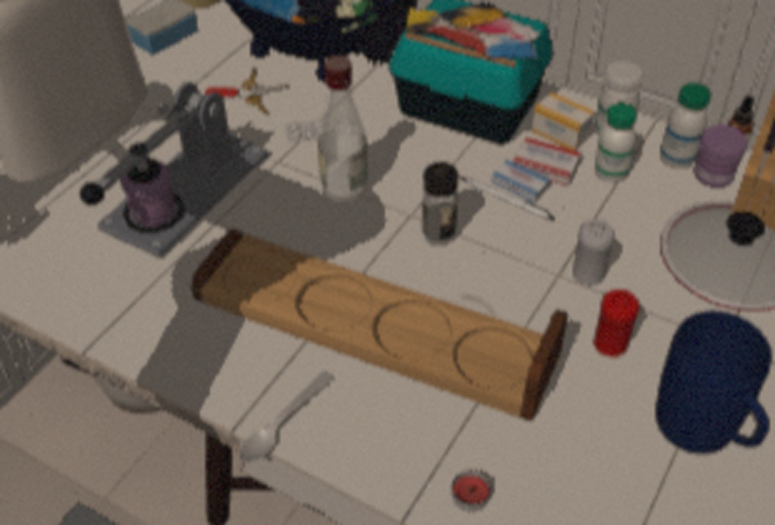

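View pics/t0c.png

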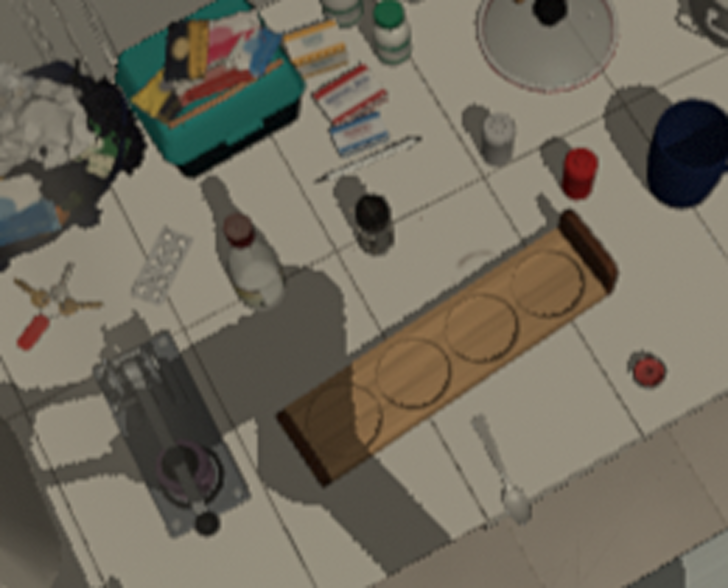

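The scene shows the press at left with the knob at about scene px (127,167) / top px (184,277). The tall end board is at the right (-y), scene px ~(308,236). The grey shaker is at scene (328,191), and the red decoy at (337,218). The bottle is at scene (227,146) and the spice jar at (265,170). Next I refine the positions from the point clouds.

```bash
cat > m.py <<'E'
from h import *
from scipy.optimize import least_squares
C={n:cloud(n,np.load(f"{n}0.npy"),calibration(n)) for n in("scene","top")}
def near(n,c,r,z0,z1):
    X=C[n].reshape(-1,3); X=X[np.isfinite(X).all(1)]
    return X[(np.hypot(*(X[:,:2]-c).T)<r)&(X[:,2]>z0)&(X[:,2]<z1)]
def circ(P,rad,c0):
    s=least_squares(lambda c:np.hypot(*(P[:,:2]-c).T)-rad,c0,loss="soft_l1",f_scale=.002); return s.x.round(4)
E
python3 - <<'E'
from m import *
for n in C:
    for nm,c,r,z0,z1,rad in[("cap",(.66,.175),.06,.168,.19,.015),("body",(.65,.175),.08,.015,.085,.031),("spice",(.632,.022),.06,.01,.095,.0205),("salt",(.67,-.16),.05,.01,.06,.0205),("purple",(.485,.34),.05,.045,.062,.0285)]:
        P=near(n,c,r,z0,z1); print(n,nm,len(P), circ(P,rad,c+np.array([.01,0])) if len(P)>5 else "", P[:,2].max() if len(P) else "")
    for nm,c,r,z0 in [("spice",(.632,.022),.06,.098),("salt",(.67,-.16),.05,.07),("cap",(.66,.175),.07,.185)]:
        P=near(n,c,r,z0,.3); print(n,nm,"top",len(P),np.median(P,0).round(4) if len(P) else "")
    X=C[n].reshape(-1,3)
    # rack rim
    P=X[(X[:,2]>.019)&(X[:,2]<.031)&(abs(X[:,0]-.485)<.14)&(abs(X[:,1]-.02)<.25)]
    print(n,"rack",len(P),cv2.minAreaRect(P[:,:2].astype(np.float32)),P[:,2].mean())
    P=X[(X[:,2]>.05)&(X[:,2]<.095)&(abs(X[:,0]-.48)<.09)&(abs(X[:,1]+.175)<.07)]
    print(n,"tall",len(P),cv2.minAreaRect(P[:,:2].astype(np.float32)),P.mean(0),P[:,2].max())
    P=X[(X[:,2]>.009)&(X[:,2]<.019)&(abs(X[:,0]-.54)<.2)&(abs(X[:,1]-.35)<.11)]
    print(n,"pbase",len(P),cv2.minAreaRect(P[:,:2].astype(np.float32)))
    u,v={"scene":(127,167),"top":(184,277)}[n]
    P=C[n][v-4:v+5,u-4:u+5].reshape(-1,3); P=P[(P[:,2]>.08)&(P[:,2]<.14)];print(n,"knob",len(P),np.median(P,0),P.max(0))
E
```

```text
scene cap 69 [0.6605 0.1762] 0.18994829784123912
scene body 329 [0.6621 0.1766] 0.08469447028666055
scene spice 282 [0.6457 0.0282] 0.09495723024628955
scene salt 157 [ 0.6813 -0.1571] 0.059672100671851136
scene purple 73 [0.4922 0.3484] 0.06053853542100107
scene spice top 117 [0.6415 0.0271 0.1042]
scene salt top 106 [ 0.6765 -0.1587  0.0736]
scene cap top 81 [0.6557 0.1728 0.194 ]
scene rack 1816 ((0.5272725224494934, 0.0006152689456939697), (0.19522696733474731, 0.4673173129558563), 5.6335577964782715) 0.023646469126091776
scene tall 244 ((0.4976739287376404, -0.1767902672290802), (0.09735731780529022, 0.014515383169054985), 5.635120868682861) [ 0.48813447 -0.17933724  0.07634295] 0.08732936543988223
scene pbase 902 ((0.5504921078681946, 0.34445104002952576), (0.22846432030200958, 0.1032220721244812), 0.14287683367729187)
scene knob 76 [0.40869991 0.34091238 0.11448604] [0.42778027 0.35370589 0.12291529]
top cap 26 [0.6578 0.1798] 0.18936387973311497
top body 148 [0.6589 0.1793] 0.08487156625420567
top spice 124 [0.6426 0.0314] 0.09471574787222847
top salt 73 [ 0.6781 -0.1555] 0.059863715782500604
top purple 14 [0.4887 0.3499] 0.05840178011870689
top spice top 120 [0.6409 0.0315 0.1044]
top salt top 89 [ 0.6744 -0.1534  0.0748]
top cap top 91 [0.6549 0.1792 0.1949]
top rack 1478 ((0.5019895434379578, 0.007844731211662292), (0.4376300573348999, 0.24030037224292755), 83.1427230834961) 0.02429370789546654
top tall 210 ((0.5145219564437866, -0.17771728336811066), (0.04760260134935379, 0.12886005640029907), 72.9661865234375) [ 0.49603634 -0.17225744  0.07552533] 0.09213044274380877
top pbase 993 ((0.5518906712532043, 0.34736669063568115), (0.3597775101661682, 0.1888214498758316), 3.286881923675537)
top knob 72 [0.40636672 0.34919917 0.11668612] [0.4233928  0.36193414 0.12657575]
```

```bash
python3 - <<'E'
from m import *
from scipy.optimize import minimize
for n in C:
    X=C[n].reshape(-1,3)
    m=((C[n][...,2]>.012)&(C[n][...,2]<.032)).astype(np.uint8)
    k,l,s,_=cv2.connectedComponentsWithStats(cv2.morphologyEx(m,cv2.MORPH_OPEN,np.ones((3,3),np.uint8)))
    u,v={"scene":(240,219),"top":(267,214)}[n]
    i=l[v-8:v+8,u-8:u+8].max() if l[v,u]==0 else l[v,u]
    P=C[n][l==i]; print(n,len(P),cv2.minAreaRect(P[:,:2].astype(np.float32)))
    m=((C[n][...,2]>.006)&(C[n][...,2]<.022)).astype(np.uint8)
    k,l,s,_=cv2.connectedComponentsWithStats(cv2.morphologyEx(m,cv2.MORPH_OPEN,np.ones((3,3),np.uint8)))
    d=np.hypot(C[n][...,0]-.5,C[n][...,1]-.31); v,u=np.unravel_index(np.argmin(d),d.shape); i=l[v,u]
    P=C[n][l==i]; print(n,"base",i,len(P),cv2.minAreaRect(P[:,:2].astype(np.float32)))
    P=X[(X[:,2]>.02)&(X[:,2]<.029)&(abs(X[:,0]-.485)<.1)&(abs(X[:,1]-.02)<.17)&(X[:,0]<.56)]
    # long edges: per y-bin extreme x
    lo=[];hi=[]
    for y in np.arange(-.14,.18,.01):
        x=P[abs(P[:,1]-y)<.005,0]
        if len(x)>5: lo.append((y,x.min()));hi.append((y,x.max()))
    for e in(lo,hi):
        e=np.array(e); f=np.polyfit(*e.T,1); r=abs(np.polyval(f,e[:,0])-e[:,1]); g=r<np.median(r)*2.5; print(n,"edge x=a*y+b",np.polyfit(*e[g].T,1).round(4))
E
```

```text
scene 2251 ((0.4800085723400116, 0.020541563630104065), (0.10506782680749893, 0.41088438034057617), 5.6335577964782715)
scene base 24 1028 ((0.5504921078681946, 0.34445104002952576), (0.22846432030200958, 0.1032220721244812), 0.14287683367729187)
scene edge x=a*y+b [-0.1002  0.431 ]
scene edge x=a*y+b [-0.1056  0.5323]
top 192 ((0.5146486163139343, 0.041367270052433014), (0.07247649878263474, 0.05618913099169731), 65.7354965209961)
top base 22 648 ((0.5479479432106018, 0.3240263760089874), (0.049707766622304916, 0.22538337111473083), 89.65635681152344)
top edge x=a*y+b [-0.1     0.4287]
top edge x=a*y+b [-0.1051  0.5292]
```

Rack centre is ≈ (.478,.022) with yaw ≈ +0.1. The wells, tall to short, are (.492,-.121), (.483,-.026), (.473,.070) and (.464,.165). First I turn the fingers along y and go above the knob.

>>> step_arm([
  {"gripper": 0.8,"slide": [0,0,0],"spin": -0.033},
  {"gripper": 0.8,"slide": [0,0,0],"spin": -0.033},
  {"gripper": 0.8,"slide": [0,0,0],"spin": -0.033},
  {"gripper": 0.8,"slide": [-0.111,-0.094,0.02],"spin": 0},
  {"gripper": 0.8,"slide": [-0.111,-0.094,0.02],"spin": 0},
  {"gripper": 0.8,"slide": [-0.111,-0.094,0.02],"spin": 0},
  {"gripper": 0.8,"slide": [-0.111,-0.094,0.02],"spin": 0},
  {"gripper": 0.8,"slide": [-0.111,-0.094,0.02],"spin": 0},
  {"gripper": 0.8,"slide": [-0.111,-0.094,0.02],"spin": 0},
  {"gripper": 0.8,"slide": [-0.08,-0.094,0.02],"spin": 0},
])

```text
time: 1.9
tool_pos: [0.4019, 0.349, 0.1817]
tool_rot: [0.001, 3.14, 0.001]
contact_force: [-0.4, 0.3, -0.7]
grip_width: 0.8
finger_force: 0.0
```

```bash
cat >> h.py <<'E'
def st():
    s=env.sense(); print("t",round(s["time"],2),"p",s["tool_pos"].round(4),"R\n",R.from_rotvec(s["tool_rot"]).as_matrix().round(3)[:, :2].T,"F",s["contact_force"].round(1),"w",round(s["grip_width"],3),"gf",round(s["finger_force"],1))
E
python3 - <<'E'
from h import *
st()
c=calibration("wrist"); p,d=grab_frame("wrist"); cv2.imwrite("pics/w1.png",p); X=cloud("wrist",d,c); np.save("w1.npy",X)
print(c)
for t in["press_knob","purple_jar","press"]:
    for r in recognise(t,"wrist")[:2]:
        u,v=map(int,np.round(r["xy"])); print(t,round(r["confidence"],2),u,v,X[v,u].round(3))
E
```

```text
t 1.9 p [0.4019 0.349  0.1817] R
 [[-1.     0.    -0.002]
 [ 0.     1.     0.001]] F [-0.4  0.3 -0.7] w 0.8 gf 0.0
{'fov_y': 69.39209052567274, 'cx': 249.0984802486961, 'cy': 191.9494479073737, 'xyz': array([0.33253349, 0.3486921 , 0.33038336]), 'orientation': array([-0.21939646, -0.22055515,  1.55907055])}
press_knob 0.61 248 261 [0.457 0.348 0.115]
purple_jar 0.77 257 252 [0.333 0.349 0.33 ]
press 0.65 249 263 [0.46  0.349 0.114]
```

View pics/w1.png

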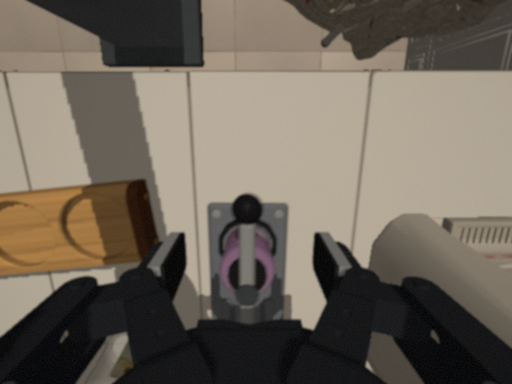

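The wrist view shows the knob at px (247,208), centred between the fingers. The press yaw is ≈0, and there is a beige cylindrical object to the +y side.

```bash
python3 - <<'E'
from h import *
X=np.load("w1.npy")
P=X[190:226,230:265].reshape(-1,3); P=P[(P[:,2]>.1)&(P[:,2]<.14)&(P[:,0]<.424)]
print(len(P),P.min(0),P.max(0),P.mean(0)); 
from scipy.optimize import least_squares
print(least_squares(lambda c:np.linalg.norm(P-c,axis=1)-.0135,[.41,.349,.11],loss="soft_l1",f_scale=.002).x)
P=X[150:330].reshape(-1,3); P=P[(abs(P[:,2]-.014)<.005)&(P[:,1]>.28)&(P[:,1]<.42)]
print(cv2.minAreaRect(P[:,:2].astype(np.float32)))
for u,v in[(400,240),(420,215),(380,260),(450,260),(480,300),(490,235)]: print(u,v,X[v,u].round(3))
E
```

```text
827 [0.39626696 0.33519934 0.10338134] [0.42398587 0.36141482 0.12299186] [0.40771821 0.34854141 0.116481  ]
[0.41022538 0.3485141  0.10790866]
((0.5238368511199951, 0.3483143746852875), (0.09909719228744507, 0.17247876524925232), 89.73815155029297)
400 240 [0.474 0.522 0.039]
420 215 [0.453 0.557 0.013]
380 260 [0.506 0.508 0.029]
450 260 [0.465 0.537 0.099]
480 300 [0.474 0.529 0.145]
490 235 [0.474 0.637 0.026]
```

>>> step_arm([
  {"gripper": 0.7,"slide": [-0.007,-0.001,0.06],"spin": 0},
  {"gripper": 0.7,"slide": [-0.007,0,0.06],"spin": 0},
  {"gripper": 0.7,"slide": [-0.007,0,0.06],"spin": 0},
  {"gripper": 0.7,"slide": [-0.007,0,0.06],"spin": 0},
  {"gripper": 0.2,"slide": [0,0,0],"spin": 0},
  {"gripper": 0.0,"slide": [0,0,0],"spin": 0},
  {"gripper": 0.0,"slide": [0,0,0],"spin": 0},
  {"gripper": 0.0,"slide": [0,0,0],"spin": 0},
  {"gripper": 0.0,"slide": [0,0,0],"spin": 0},
  {"gripper": 0.0,"slide": [0,0,0],"spin": 0},
], force=40)

```text
time: 3.1
tool_pos: [0.4093, 0.3497, 0.1146]
tool_rot: [-0.002, 3.137, 0.001]
contact_force: [-2.8, -6.3, 21.2]
grip_width: 0.002
finger_force: 10.1
```

```bash
python3 - <<'E'
from h import *
st()
p0=np.zeros(3)
for r,n in((.19,20),):
    f=np.linspace(0,1.35,n+1); x=-.19*np.cos(f); z=.19*np.sin(f)
    for a,b,c in zip(f[1:],np.diff(x),np.diff(z)): print(a.round(3),(-b/.3).round(3),(-c/.3).round(3))
E
```

```text
t 3.1 p [0.4093 0.3497 0.1146] R
 [[-1.    -0.001 -0.005]
 [-0.001  1.     0.001]] F [-2.8 -6.3 21.2] w 0.002 gf 10.1
0.068 -0.001 -0.043
0.135 -0.004 -0.043
0.202 -0.007 -0.042
0.27 -0.01 -0.042
0.338 -0.013 -0.041
0.405 -0.016 -0.04
0.473 -0.018 -0.039
0.54 -0.021 -0.037
0.608 -0.023 -0.036
0.675 -0.026 -0.034
0.742 -0.028 -0.032
0.81 -0.03 -0.03
0.878 -0.032 -0.028
0.945 -0.034 -0.026
1.013 -0.035 -0.024
1.08 -0.037 -0.021
1.148 -0.038 -0.019
1.215 -0.04 -0.016
1.283 -0.041 -0.014
1.35 -0.041 -0.011
```

```bash
python3 - <<'E'
from h import *
for n in("wrist","scene"):
    p,d=grab_frame(n); cv2.imwrite(f"pics/{n}2.png",p)
a=cv2.imread("pics/wrist2.png")[150:384,120:380];b=cv2.imread("pics/scene2.png")[90:240,50:250]
b=cv2.resize(b,None,fx=2,fy=2);a=cv2.resize(a,(333,300));cv2.imwrite("pics/c2.png",np.hstack([a,b]))
E
```

```text
(no output)
```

View pics/c2.png

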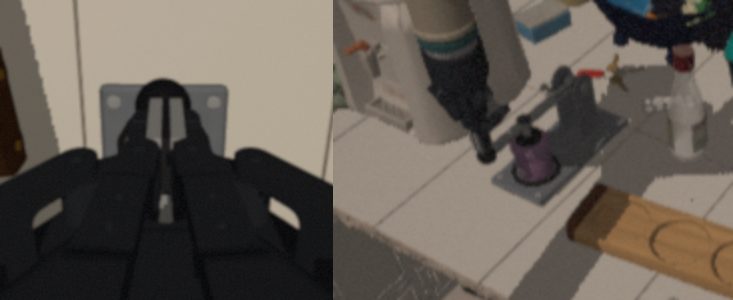

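The picture shows the fingers shut with the knob just ahead of or below their tips (crop px (160,95)). They did not hold it, so I check where the tips really are.

```bash
python3 - <<'E'
from h import *
s=env.sense(); T=R.from_rotvec(s["tool_rot"]).as_matrix(); st()
c=calibration("wrist"); p,d=grab_frame("wrist"); X=cloud("wrist",d,c)
X0=np.load("w1.npy")
def row(X,u,vs,Tm,tp):
    for v in vs: print(u,v,X[v,u].round(4),((X[v,u]-tp)@Tm).round(4))
for u in(236,262): row(X,u,range(205,300,6),T,s["tool_pos"])
print("old open fingers"); 
row(X0,325,range(230,300,8),np.array([[-1,0,0],[0,1,0],[0,0,-1]]).T,np.array([.4019,.349,.1817]))
E
```

```text
t 3.2 p [0.4093 0.3497 0.1146] R
 [[-1.    -0.001 -0.005]
 [-0.001  1.     0.001]] F [-2.3 -5.8 20.5] w 0.002 gf 10.0
236 205 [ 0.4304  0.3364 -0.0017] [-0.0204 -0.0133  0.1164]
236 211 [ 0.437   0.3363 -0.0021] [-0.027  -0.0134  0.1169]
236 217 [0.3989 0.3418 0.1114] [ 0.0104 -0.0078  0.0031]
236 223 [0.4014 0.3419 0.1145] [ 0.0079 -0.0077  0.0001]
236 229 [0.4034 0.3421 0.1186] [ 0.006  -0.0075 -0.004 ]
236 235 [0.4026 0.3425 0.1281] [ 0.0067 -0.0071 -0.0135]
236 241 [0.3983 0.3433 0.1439] [ 0.0109 -0.0063 -0.0293]
236 247 [0.3987 0.3435 0.1492] [ 0.0105 -0.0061 -0.0346]
236 253 [0.3989 0.3437 0.1544] [ 0.0102 -0.0059 -0.0398]
236 259 [0.3975 0.3441 0.162 ] [ 0.0116 -0.0055 -0.0474]
236 265 [0.3982 0.3442 0.1653] [ 0.0108 -0.0054 -0.0507]
236 271 [0.3977 0.3445 0.1704] [ 0.0113 -0.0051 -0.0558]
236 277 [0.3974 0.3447 0.1749] [ 0.0117 -0.0049 -0.0603]
236 283 [0.397  0.3449 0.1792] [ 0.012  -0.0047 -0.0646]
236 289 [0.393  0.3453 0.1881] [ 0.0159 -0.0043 -0.0735]
236 295 [0.3935 0.3454 0.1904] [ 0.0155 -0.0042 -0.0759]
262 205 [ 0.4301  0.3626 -0.0011] [-0.0202  0.0129  0.1158]
262 
[... 680 characters left out ...]
 283 [0.3979 0.354  0.1777] [ 0.011   0.0044 -0.0631]
262 289 [0.3933 0.3535 0.1876] [ 0.0156  0.0039 -0.0731]
262 295 [0.3951 0.3535 0.1882] [ 0.0138  0.0039 -0.0736]
old open fingers
325 230 [ 0.4799  0.4476 -0.0024] [-0.078   0.0986  0.1841]
325 238 [0.391  0.3854 0.2079] [ 0.0109  0.0364 -0.0262]
325 246 [0.3916 0.3836 0.2149] [ 0.0103  0.0346 -0.0332]
325 254 [0.3942 0.3831 0.2176] [ 0.0077  0.0341 -0.0359]
325 262 [0.3982 0.3834 0.2177] [ 0.0037  0.0344 -0.036 ]
325 270 [0.4015 0.3832 0.2191] [ 0.0004  0.0342 -0.0374]
325 278 [0.4045 0.383  0.2209] [-0.0026  0.034  -0.0392]
325 286 [0.4076 0.3828 0.2224] [-0.0057  0.0338 -0.0407]
325 294 [0.4118 0.3831 0.2224] [-0.0099  0.0341 -0.0407]
```

The cloud shows the tips about 10 mm behind the reported TCP when shut. They sat on top of the ball, not 17 mm ahead as stated. I open, go about 30 mm lower than before and close.

>>> step_arm([
  {"gripper": 0.65,"slide": [0,0,-0.067],"spin": 0},
  {"gripper": 0.65,"slide": [0,0,0],"spin": 0},
  {"gripper": 0.65,"slide": [0,0,0],"spin": 0},
  {"gripper": 0.65,"slide": [0,0,0],"spin": 0},
  {"gripper": 0.65,"slide": [0,0,0],"spin": 0},
  {"gripper": 0.65,"slide": [0,0,0.055],"spin": 0},
  {"gripper": 0.65,"slide": [0,0,0.055],"spin": 0},
  {"gripper": 0.65,"slide": [0,0,0.055],"spin": 0},
  {"gripper": 0.65,"slide": [0,0,0],"spin": 0},
  {"gripper": 0.65,"slide": [0,0,0],"spin": 0},
])

```text
time: 4.25
tool_pos: [0.4079, 0.3497, 0.0799]
tool_rot: [0.0, -3.14, 0.001]
contact_force: [0.9, 0.6, 0.1]
grip_width: 0.648
finger_force: 0.0
```

```bash
python3 - <<'E'
from h import *
s=env.sense(); T=R.from_rotvec(s["tool_rot"]).as_matrix(); st()
c=calibration("wrist"); p,d=grab_frame("wrist"); cv2.imwrite("pics/w3.png",p);X=cloud("wrist",d,c); L=(X-s["tool_pos"])@T
print(calibration("wrist")["xyz"]-s["tool_pos"])
# finger front faces: tool x>.005, |y|<.05, z<.03
for u in range(170,340,10):
    m=(L[:,u,0]>.004)&(L[:,u,0]<.014)&(abs(L[:,u,1])<.05)&(L[:,u,2]>-.08)&(L[:,u,2]<.04)
    if m.any(): print(u,"rows",np.where(m)[0].min(),np.where(m)[0].max(),"first",L[np.where(m)[0].min()+1,u].round(4),"max z",L[m,u,2].max().round(4))
p2,_=grab_frame("scene")
a=p[140:384,110:390];b=p2[110:210,90:190]
cv2.imwrite("pics/c3.png",np.hstack([cv2.resize(a,(344,300)),cv2.resize(b,(300,300))]))
E
```

```text
t 4.25 p [0.4079 0.3497 0.0799] R
 [[-1.    -0.     0.001]
 [-0.     1.    -0.001]] F [0.9 0.6 0.1] w 0.648 gf 0.0
[-6.86602530e-02  7.55395481e-05  1.49458006e-01]
170 rows 241 287 first [ 0.0061 -0.0403 -0.0207] max z -0.0207
180 rows 236 275 first [ 0.0691 -0.0002 -0.1488] max z -0.0226
190 rows 229 257 first [ 0.0106 -0.0308 -0.0159] max z -0.0149
200 rows 319 320 first [ 0.0097 -0.0148 -0.0799] max z -0.0796
210 rows 319 322 first [ 0.0103 -0.0117 -0.0805] max z -0.0786
220 rows 319 321 first [ 0.0092 -0.0089 -0.0793] max z -0.0786
230 rows 243 321 first [ 0.0085 -0.0093 -0.0278] max z -0.0262
240 rows 238 266 first [ 0.0109 -0.0045 -0.0272] max z -0.0251
250 rows 237 265 first [ 0.0108  0.0003 -0.0261] max z -0.023
260 rows 241 263 first [ 0.0096  0.005  -0.0278] max z -0.0249
270 rows 251 322 first [ 0.0051  0.0098 -0.0293] max z -0.0284
280 rows 319 320 first [ 0.0087  0.0092 -0.0787] max z -0.0787
290 rows 319 321 first [ 0.0102  0.0119 -0.0805] max z -0.079
300 rows 319 322 first [ 0.0091  0.0151 -0.0792] max z -0.0792
310 rows 229 261 first [ 0.0106  0.0314 -0.016 ] max z -0.0139
320 rows 238 276 first [ 0.0104  0.0341 -0.0263] max z -0.0243
330 rows 242 287 first [ 0.0065  0.0402 -0.0227] max z -0.0218
```

View pics/c3.png

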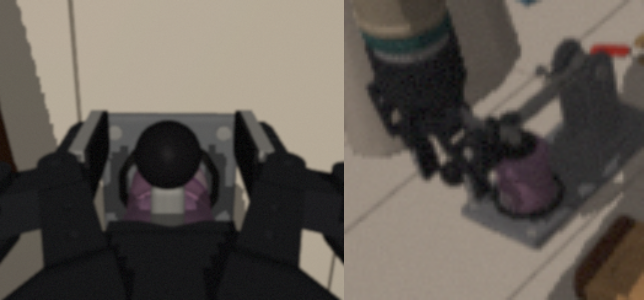

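The open fingers now straddle the ball (crop px (167,155)), with the tips about 14 mm below its centre. Closing.

>>> step_arm([
  {"gripper": 0.4,"slide": [-0.006,-0.003,0],"spin": 0},
  {"gripper": 0.3,"slide": [0,0,0],"spin": 0},
  {"gripper": 0.2,"slide": [0,0,0],"spin": 0},
  {"gripper": 0.1,"slide": [0,0,0],"spin": 0},
  {"gripper": 0.1,"slide": [0,0,0],"spin": 0},
  {"gripper": 0.1,"slide": [0,0,0],"spin": 0},
  {"gripper": 0.1,"slide": [0,0,-0.02],"spin": 0},
  {"gripper": 0.1,"slide": [-0.001,0,-0.03],"spin": 0},
  {"gripper": 0.1,"slide": [-0.002,0,-0.036],"spin": 0},
  {"gripper": 0.1,"slide": [0,0,0],"spin": 0},
], force=60)

```text
time: 5.35
tool_pos: [0.4121, 0.3485, 0.1071]
tool_rot: [-0.0, 3.139, -0.001]
contact_force: [5.6, -2.7, -4.9]
grip_width: 0.281
finger_force: 59.1
```

The ball is held (opening .28, grip 59 N). Leading it along its arc.

>>> step_arm([
  {"gripper": 0.1,"slide": [-0.007,0,-0.042],"spin": 0},
  {"gripper": 0.1,"slide": [-0.01,0,-0.042],"spin": 0},
  {"gripper": 0.1,"slide": [-0.013,0,-0.041],"spin": 0},
  {"gripper": 0.1,"slide": [-0.016,0,-0.04],"spin": 0},
  {"gripper": 0.1,"slide": [-0.018,0,-0.039],"spin": 0},
  {"gripper": 0.1,"slide": [-0.021,0,-0.037],"spin": 0},
  {"gripper": 0.1,"slide": [-0.023,0,-0.036],"spin": 0},
  {"gripper": 0.1,"slide": [-0.026,0,-0.034],"spin": 0},
  {"gripper": 0.1,"slide": [-0.028,0,-0.032],"spin": 0},
  {"gripper": 0.1,"slide": [-0.03,0,-0.03],"spin": 0},
])

```text
time: 6.35
tool_pos: [0.4723, 0.3482, 0.2179]
tool_rot: [0.001, 3.136, -0.002]
contact_force: [12.3, -4.3, -17.1]
grip_width: 0.271
finger_force: 59.5
```

>>> step_arm([
  {"gripper": 0.1,"slide": [-0.037,0,-0.024],"spin": 0},
  {"gripper": 0.1,"slide": [-0.037,0,-0.023],"spin": 0},
  {"gripper": 0.1,"slide": [-0.036,0,-0.022],"spin": 0},
  {"gripper": 0.1,"slide": [-0.037,0,-0.02],"spin": 0},
  {"gripper": 0.1,"slide": [-0.038,0,-0.018],"spin": 0},
  {"gripper": 0.1,"slide": [-0.04,0,-0.016],"spin": 0},
  {"gripper": 0.1,"slide": [-0.041,0,-0.013],"spin": 0},
  {"gripper": 0.1,"slide": [-0.041,0,-0.01],"spin": 0},
  {"gripper": 0.1,"slide": [-0.042,0,-0.007],"spin": 0},
  {"gripper": 0.1,"slide": [0,0,0],"spin": 0},
])

```text
time: 7.35
tool_pos: [0.5751, 0.3498, 0.2654]
tool_rot: [0.001, 3.139, 0.004]
contact_force: [-0.4, -0.1, 0.3]
grip_width: 0.099
finger_force: 0.0
```

```bash
python3 - <<'E'
from h import *
p,d=grab_frame("scene"); X=cloud("scene",d); st()
for n in("press_knob","purple_jar"):
  for r in recognise(n,"scene")[:2]:
    u,v=map(int,np.round(r["xy"])); print(n,round(r["confidence"],2),u,v,X[v,u].round(3))
cv2.imwrite("pics/s4.png",cv2.resize(p[50:250,60:300],None,fx=2.5,fy=2.5))
E
```

```text
t 7.4 p [0.5738 0.3496 0.265 ] R
 [[-1.     0.    -0.001]
 [ 0.     1.     0.002]] F [ 0.3 -0.3  0.2] w 0.099 gf 0.0
press_knob 0.94 146 135 [0.502 0.34  0.164]
press_knob 0.47 326 189 [ 0.66  -0.16   0.064]
purple_jar 0.92 151 168 [0.476 0.323 0.065]
```

View pics/s4.png

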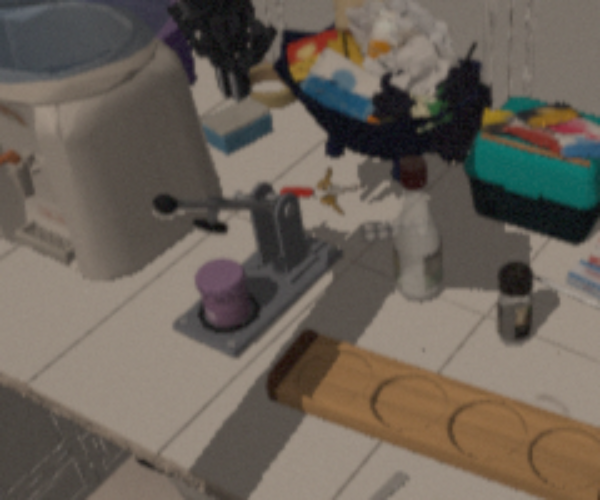

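The arm is seen only partly up, with the knob at about crop px (165,205), so the ball slipped out of the grip. I check where it is now and how it moves.

```bash
python3 - <<'E'
from h import *
for i in range(2):
    p,d=grab_frame("scene"); X=cloud("scene",d)
    hsv=p[90:180,100:190].max(2)<45
    Q=X[90:180,100:190][hsv]; Q=Q[(abs(Q[:,1]-.345)<.03)&(Q[:,0]<.56)&(Q[:,2]>.085)&(Q[:,2]<.26)]
    k=Q[Q[:,0]<Q[:,0].min()+.025]; print(env.sense()["time"],len(Q),Q.min(0).round(3),k.mean(0).round(3),k.max(0).round(3))
E
```

```text
7.55 116 [0.398 0.326 0.085] [0.407 0.341 0.116] [0.42  0.351 0.124]
7.6 112 [0.399 0.326 0.085] [0.407 0.341 0.116] [0.42  0.351 0.123]
```

The arm fell shut again onto the jar, so nothing is lost. I redo it with a deeper grip, more force and slower.

>>> step_arm([
  {"gripper": 0.65,"slide": [0.109,0,0.02],"spin": 0},
  {"gripper": 0.65,"slide": [0.109,0,0.02],"spin": 0},
  {"gripper": 0.65,"slide": [0.109,0,0.02],"spin": 0},
  {"gripper": 0.65,"slide": [0.109,0,0.02],"spin": 0},
  {"gripper": 0.65,"slide": [0.109,-0.003,0.02],"spin": 0},
  {"gripper": 0.65,"slide": [0,0,0.09],"spin": 0},
  {"gripper": 0.65,"slide": [0,0,0.09],"spin": 0},
  {"gripper": 0.65,"slide": [0,0,0.09],"spin": 0},
  {"gripper": 0.65,"slide": [0,0,0.137],"spin": 0},
  {"gripper": 0.65,"slide": [0,0,0.137],"spin": 0},
], force=110)

```text
time: 8.6
tool_pos: [0.4094, 0.3485, 0.0705]
tool_rot: [-0.001, 3.14, 0.003]
contact_force: [-0.1, -0.3, -0.4]
grip_width: 0.647
finger_force: 0.0
```

>>> step_arm([
  {"gripper": 0.65,"slide": [0,0,0],"spin": 0},
  {"gripper": 0.4,"slide": [0,0,0],"spin": 0},
  {"gripper": 0.3,"slide": [0,0,0],"spin": 0},
  {"gripper": 0.2,"slide": [0,0,0],"spin": 0},
  {"gripper": 0.1,"slide": [0,0,0],"spin": 0},
  {"gripper": 0.0,"slide": [0,0,0],"spin": 0},
  {"gripper": 0.0,"slide": [0,0,0],"spin": 0},
  {"gripper": 0.0,"slide": [0,0,0],"spin": 0},
  {"gripper": 0.0,"slide": [0,0,0],"spin": 0},
  {"gripper": 0.0,"slide": [0,0,0],"spin": 0},
], force=110)

```text
time: 9.6
tool_pos: [0.411, 0.3485, 0.0733]
tool_rot: [-0.001, 3.138, 0.003]
contact_force: [-0.8, -2.3, 6.2]
grip_width: 0.274
finger_force: 107.2
```

```bash
python3 - <<'E'
from h import *
s=env.sense(); T=R.from_rotvec(s["tool_rot"]).as_matrix(); st()
c=calibration("wrist"); p,d=grab_frame("wrist"); X=cloud("wrist",d,c); L=(X-s["tool_pos"])@T
cv2.imwrite("pics/w5.png",cv2.resize(p[150:330,160:340],None,fx=3,fy=3,interpolation=cv2.INTER_CUBIC))
for u in(215,222,228,233,238,243,250,257,263,269,275,282):
    print(u,[tuple((L[v,u]*1000).round(0).astype(int)) for v in range(195,262,6)])
E
```

```text
t 9.6 p [0.411  0.3485 0.0733] R
 [[-1.    -0.001 -0.004]
 [-0.001  1.     0.002]] F [-0.8 -2.3  6.2] w 0.274 gf 107.2
215 [(np.int64(2), np.int64(-29), np.int64(75)), (np.int64(-3), np.int64(-29), np.int64(76)), (np.int64(-9), np.int64(-29), np.int64(76)), (np.int64(-14), np.int64(-30), np.int64(76)), (np.int64(-19), np.int64(-30), np.int64(75)), (np.int64(-25), np.int64(-30), np.int64(75)), (np.int64(10), np.int64(-18), np.int64(-16)), (np.int64(10), np.int64(-17), np.int64(-24)), (np.int64(10), np.int64(-16), np.int64(-31)), (np.int64(10), np.int64(-16), np.int64(-36)), (np.int64(10), np.int64(-15), np.int64(-42)), (np.int64(8), np.int64(-15), np.int64(-44))]
222 [(np.int64(2), np.int64(-23), np.int64(75)), (np.int64(-3), np.int64(-23), np.int64(76)), (np.int64(-8), np.int64(-23), np.int64(75)), (np.int64(-14), np.int64(-23), np.int64(76)), (np.int64(-20), np.int64(-24), np.int64(76)), (np.int64(-25), np.int64(-24), np.int64(76)), (np.int64(10), np.int64(-14), np.int64(-16)), (np.int64(10), np.int64(-14), np.int64(-24)), (np.int64(10), np.int64(-13), np.int64(-30)), (np.int64(10),
[... 4810 characters left out ...]
.int64(12), np.int64(-31)), (np.int64(10), np.int64(12), np.int64(-35)), (np.int64(8), np.int64(11), np.int64(-37)), (np.int64(5), np.int64(11), np.int64(-38))]
282 [(np.int64(2), np.int64(28), np.int64(76)), (np.int64(-3), np.int64(28), np.int64(75)), (np.int64(-9), np.int64(28), np.int64(76)), (np.int64(-14), np.int64(28), np.int64(75)), (np.int64(-19), np.int64(28), np.int64(75)), (np.int64(-25), np.int64(29), np.int64(76)), (np.int64(11), np.int64(17), np.int64(-17)), (np.int64(10), np.int64(16), np.int64(-24)), (np.int64(10), np.int64(15), np.int64(-30)), (np.int64(11), np.int64(14), np.int64(-37)), (np.int64(69), np.int64(0), np.int64(-149)), (np.int64(8), np.int64(14), np.int64(-43))]
```

View pics/w5.png

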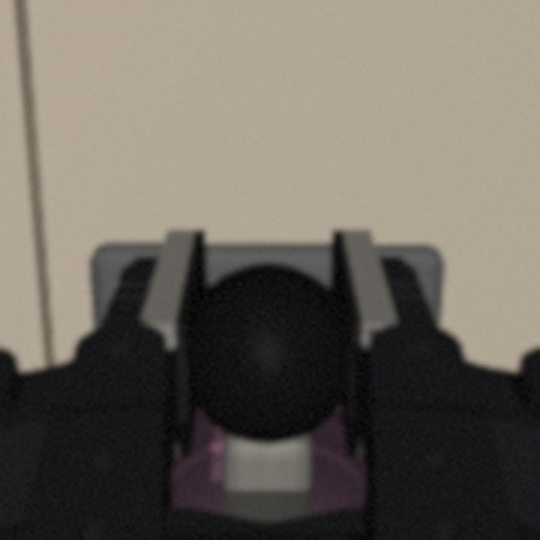

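The ball sits well between the pads (crop px (268,350)), about 26 mm above the tips. Leading it up.

>>> step_arm([
  {"gripper": 0,"slide": [-0.001,0,-0.043],"spin": 0},
  {"gripper": 0,"slide": [-0.004,0,-0.043],"spin": 0},
  {"gripper": 0,"slide": [-0.007,0,-0.042],"spin": 0},
  {"gripper": 0,"slide": [-0.01,0,-0.042],"spin": 0},
  {"gripper": 0,"slide": [-0.013,0,-0.041],"spin": 0},
  {"gripper": 0,"slide": [-0.016,0,-0.04],"spin": 0},
  {"gripper": 0,"slide": [-0.018,0,-0.039],"spin": 0},
  {"gripper": 0,"slide": [-0.021,0,-0.037],"spin": 0},
  {"gripper": 0,"slide": [0,0,0],"spin": 0},
  {"gripper": 0,"slide": [0,0,0],"spin": 0},
], force=110)

```text
time: 10.65
tool_pos: [0.4285, 0.3482, 0.1695]
tool_rot: [-0.007, -3.126, -0.001]
contact_force: [-15.9, 1.6, 5.7]
grip_width: 0.276
finger_force: 109.0
```

```bash
python3 - <<'E'
from h import *
s=env.sense(); T=R.from_rotvec(s["tool_rot"]).as_matrix(); st()
from scipy.optimize import least_squares
c=calibration("wrist"); p,d=grab_frame("wrist"); X=cloud("wrist",d,c); L=(X-s["tool_pos"])@T
Q=L[225:300,225:275].reshape(-1,3); Q=Q[(abs(Q[:,1])<.009)&(Q[:,2]<-.02)&(Q[:,2]>-.06)&(Q[:,0]>-.01)&(Q[:,0]<.02)]
r=least_squares(lambda c:np.linalg.norm(Q-c,axis=1)-.0135,[0,0,-.036],loss="soft_l1",f_scale=.001); print(len(Q),"ball in tool",r.x.round(4),"world",(T@r.x+s["tool_pos"]).round(4))
E
```

```text
t 10.65 p [0.4285 0.3482 0.1695] R
 [[-1.     0.004  0.015]
 [ 0.004  1.     0.001]] F [-15.9   1.6   5.7] w 0.276 gf 109.0
1955 ball in tool [-0.0055  0.0001 -0.0318] world [0.4345 0.3483 0.2012]
```

The ball is at φ≈0.50 and on the expected arc (hinge (.600,.110)), but it crept 5 mm in the pads. I relieve that side load and go on at half speed.

>>> step_arm([
  {"gripper": 0,"slide": [0.025,0,-0.002],"spin": 0},
  {"gripper": 0,"slide": [-0.0165,0,-0.027],"spin": 0},
  {"gripper": 0,"slide": [-0.0165,0,-0.027],"spin": 0},
  {"gripper": 0,"slide": [-0.019,0,-0.025],"spin": 0},
  {"gripper": 0,"slide": [-0.019,0,-0.025],"spin": 0},
  {"gripper": 0,"slide": [-0.0215,0,-0.023],"spin": 0},
  {"gripper": 0,"slide": [-0.0215,0,-0.023],"spin": 0},
  {"gripper": 0,"slide": [-0.024,0,-0.021],"spin": 0},
  {"gripper": 0,"slide": [-0.024,0,-0.021],"spin": 0},
  {"gripper": 0,"slide": [0,0,0],"spin": 0},
], force=110)

```text
time: 11.7
tool_pos: [0.4802, 0.3484, 0.2284]
tool_rot: [0.001, 3.137, 0.003]
contact_force: [0.1, 0.1, 0.0]
grip_width: -0.001
finger_force: 0.0
```

```bash
cat > ball.py <<'E'
from h import *
s=env.sense(); T=R.from_rotvec(s["tool_rot"]).as_matrix(); st(); print(s["ft_torque"].round(2))
from scipy.optimize import least_squares
c=calibration("wrist"); p,d=grab_frame("wrist"); X=cloud("wrist",d,c); L=(X-s["tool_pos"])@T
Q=L[225:300,225:275].reshape(-1,3); Q=Q[(abs(Q[:,1])<.009)&(Q[:,2]<-.02)&(Q[:,2]>-.06)&(Q[:,0]>-.012)&(Q[:,0]<.02)]
r=least_squares(lambda c:np.linalg.norm(Q-c,axis=1)-.0135,[0,0,-.034],loss="soft_l1",f_scale=.001); b=(T@r.x+s["tool_pos"]);print(len(Q),"ball in tool",r.x.round(4),"world",b.round(4),"phi",np.arctan2(b[2]-.11,.6-b[0]))
E
python3 ball.py
```

```text
t 11.7 p [0.4802 0.3484 0.2284] R
 [[-1.     0.    -0.005]
 [ 0.     1.     0.002]] F [0.1 0.1 0. ] w -0.001 gf 0.0
[ 0.   -0.01 -0.04]
2111 ball in tool [ 0.0046 -0.0064 -0.0426] world [0.4754 0.342  0.2709] phi 0.9119752611241325
```

It slipped again, so smaller segments with measurement between them are needed. Back to the knob, with the grip centred at the first depth and 60 N.

>>> step_arm([
  {"gripper": 0.65,"slide": [0.045,0,0],"spin": 0},
  {"gripper": 0.65,"slide": [0.045,0,0],"spin": 0},
  {"gripper": 0.65,"slide": [0.045,0,0],"spin": 0},
  {"gripper": 0.65,"slide": [0.045,0,0],"spin": 0},
  {"gripper": 0.65,"slide": [0.045,0,0],"spin": 0},
  {"gripper": 0.65,"slide": [0,0,0.098],"spin": 0},
  {"gripper": 0.65,"slide": [0,0,0.098],"spin": 0},
  {"gripper": 0.65,"slide": [0,0,0.098],"spin": 0},
  {"gripper": 0.65,"slide": [0,0,0.098],"spin": 0},
  {"gripper": 0.65,"slide": [0,0,0.098],"spin": 0},
], force=60)

```text
time: 12.75
tool_pos: [0.4094, 0.3482, 0.0794]
tool_rot: [-0.001, 3.141, 0.001]
contact_force: [0.5, -0.2, -0.4]
grip_width: 0.655
finger_force: 0.0
```

>>> step_arm([
  {"gripper": 0.65,"slide": [0,0,0],"spin": 0},
  {"gripper": 0.4,"slide": [0,0,0],"spin": 0},
  {"gripper": 0.32,"slide": [0,0,0],"spin": 0},
  {"gripper": 0.25,"slide": [0,0,0],"spin": 0},
  {"gripper": 0.2,"slide": [0,0,0],"spin": 0},
  {"gripper": 0.2,"slide": [0,0,0],"spin": 0},
  {"gripper": 0.2,"slide": [0,0,0],"spin": 0},
  {"gripper": 0.2,"slide": [0,0,0],"spin": 0},
  {"gripper": 0.2,"slide": [0,0,0],"spin": 0},
  {"gripper": 0.2,"slide": [0,0,0],"spin": 0},
], force=60)

```text
time: 13.75
tool_pos: [0.4112, 0.3485, 0.082]
tool_rot: [-0.0, 3.139, 0.002]
contact_force: [-1.5, -1.4, 5.9]
grip_width: 0.285
finger_force: 58.6
```

```bash
python3 ball.py
```

```text
t 13.75 p [0.4112 0.3485 0.082 ] R
 [[-1.    -0.    -0.003]
 [-0.     1.     0.002]] F [-1.5 -1.4  5.9] w 0.285 gf 58.6
[-0.27  0.13  0.07]
1982 ball in tool [ 0.0008 -0.0001 -0.0259] world [0.4103 0.3484 0.1079] phi -0.011222889637404839
```

>>> step_arm([
  {"gripper": 0.2,"slide": [0,0,-0.021],"spin": 0},
  {"gripper": 0.2,"slide": [-0.001,0,-0.021],"spin": 0},
  {"gripper": 0.2,"slide": [-0.002,0,-0.021],"spin": 0},
  {"gripper": 0.2,"slide": [-0.002,0,-0.021],"spin": 0},
  {"gripper": 0.2,"slide": [-0.003,0,-0.021],"spin": 0},
  {"gripper": 0.2,"slide": [-0.004,0,-0.021],"spin": 0},
  {"gripper": 0.2,"slide": [-0.005,0,-0.021],"spin": 0},
  {"gripper": 0.2,"slide": [-0.006,0,-0.021],"spin": 0},
  {"gripper": 0.2,"slide": [0,0,0],"spin": 0},
  {"gripper": 0.2,"slide": [0,0,0],"spin": 0},
], force=60)

```text
time: 14.8
tool_pos: [0.4165, 0.3483, 0.1304]
tool_rot: [0.0, -3.141, -0.001]
contact_force: [1.4, 2.4, -6.1]
grip_width: 0.282
finger_force: 59.1
```

```bash
python3 ball.py
```

```text
t 14.8 p [0.4165 0.3483 0.1304] R
 [[-1.    -0.     0.001]
 [-0.     1.     0.001]] F [ 1.4  2.4 -6.1] w 0.282 gf 59.1
[0.58 0.02 0.05]
1925 ball in tool [ 0.0004  0.0001 -0.0249] world [0.4161 0.3484 0.1553] phi 0.24168524185182785
```

Slow works: no slip, low force, φ=0.24. Computing the increments at this pace.

```bash
python3 - <<'E'
import numpy as np
f=.25+.0333*np.arange(34)
for i in range(33): print(round(f[i+1],2),round(-.19/.3*(np.cos(f[i])-np.cos(f[i+1])),4),round(-.19/.3*(np.sin(f[i+1])-np.sin(f[i])),4),end=" | ")
E
```

```text
0.28 -0.0056 -0.0203 | 0.32 -0.0062 -0.0201 | 0.35 -0.0069 -0.0199 | 0.38 -0.0076 -0.0197 | 0.42 -0.0082 -0.0194 | 0.45 -0.0089 -0.0191 | 0.48 -0.0095 -0.0188 | 0.52 -0.0101 -0.0185 | 0.55 -0.0107 -0.0182 | 0.58 -0.0113 -0.0178 | 0.62 -0.0119 -0.0174 | 0.65 -0.0125 -0.017 | 0.68 -0.013 -0.0166 | 0.72 -0.0136 -0.0161 | 0.75 -0.0141 -0.0157 | 0.78 -0.0146 -0.0152 | 0.82 -0.0151 -0.0147 | 0.85 -0.0156 -0.0142 | 0.88 -0.0161 -0.0137 | 0.92 -0.0165 -0.0131 | 0.95 -0.0169 -0.0126 | 0.98 -0.0173 -0.012 | 1.02 -0.0177 -0.0114 | 1.05 -0.0181 -0.0108 | 1.08 -0.0185 -0.0102 | 1.12 -0.0188 -0.0096 | 1.15 -0.0191 -0.009 | 1.18 -0.0194 -0.0083 | 1.22 -0.0196 -0.0077 | 1.25 -0.0199 -0.007 | 1.28 -0.0201 -0.0063 | 1.32 -0.0203 -0.0057 | 1.35 -0.0205 -0.005 |
```

>>> step_arm([
  {"gripper": 0.2,"slide": [-0.0056,0,-0.0203],"spin": 0},
  {"gripper": 0.2,"slide": [-0.0062,0,-0.0201],"spin": 0},
  {"gripper": 0.2,"slide": [-0.0069,0,-0.0199],"spin": 0},
  {"gripper": 0.2,"slide": [-0.0076,0,-0.0197],"spin": 0},
  {"gripper": 0.2,"slide": [-0.0082,0,-0.0194],"spin": 0},
  {"gripper": 0.2,"slide": [-0.0089,0,-0.0191],"spin": 0},
  {"gripper": 0.2,"slide": [-0.0095,0,-0.0188],"spin": 0},
  {"gripper": 0.2,"slide": [-0.0101,0,-0.0185],"spin": 0},
  {"gripper": 0.2,"slide": [0,0,0],"spin": 0},
  {"gripper": 0.2,"slide": [0,0,0],"spin": 0},
], force=60)

```text
time: 15.85
tool_pos: [0.4393, 0.3482, 0.1779]
tool_rot: [-0.001, 3.135, 0.001]
contact_force: [7.4, 3.9, -8.4]
grip_width: 0.278
finger_force: 59.3
```

```bash
python3 ball.py
```

```text
t 15.85 p [0.4393 0.3482 0.1779] R
 [[-1.    -0.001 -0.006]
 [-0.001  1.     0.001]] F [ 7.4  3.9 -8.4] w 0.278 gf 59.3
[ 0.45 -1.02  0.06]
1724 ball in tool [ 0.0053  0.0001 -0.0223] world [0.4339 0.3482 0.2001] phi 0.49714081130095056
```

At φ=0.50 the tool was dragged 4 mm off its command, while the commanded path still matches the ball. I continue on the commanded arc, slightly deeper.

>>> step_arm([
  {"gripper": 0.2,"slide": [-0.008,0,-0.012],"spin": 0},
  {"gripper": 0.2,"slide": [-0.0085,0,-0.012],"spin": 0},
  {"gripper": 0.2,"slide": [-0.0107,0,-0.0175],"spin": 0},
  {"gripper": 0.2,"slide": [-0.0113,0,-0.0178],"spin": 0},
  {"gripper": 0.2,"slide": [-0.0119,0,-0.0174],"spin": 0},
  {"gripper": 0.2,"slide": [-0.0125,0,-0.017],"spin": 0},
  {"gripper": 0.2,"slide": [-0.013,0,-0.0166],"spin": 0},
  {"gripper": 0.2,"slide": [-0.0136,0,-0.0161],"spin": 0},
  {"gripper": 0.2,"slide": [0,0,0],"spin": 0},
  {"gripper": 0.2,"slide": [0,0,0],"spin": 0},
], force=60)

```text
time: 16.9
tool_pos: [0.4639, 0.3481, 0.2151]
tool_rot: [-0.0, 3.14, 0.001]
contact_force: [3.3, 3.8, -8.1]
grip_width: 0.276
finger_force: 59.1
```

```bash
python3 ball.py
```

```text
t 16.9 p [0.4639 0.3481 0.2151] R
 [[-1.    -0.    -0.002]
 [-0.     1.     0.   ]] F [ 3.3  3.8 -8.1] w 0.276 gf 59.1
[ 0.73 -0.5   0.01]
1646 ball in tool [ 0.0119 -0.0001 -0.0417] world [0.4519 0.3479 0.2568] phi 0.7809835418301406
```

```bash
cat > ball2.py <<'E'
from h import *
from scipy.optimize import minimize_scalar
s=env.sense(); T=R.from_rotvec(s["tool_rot"]).as_matrix(); st()
c=calibration("wrist"); p,d=grab_frame("wrist"); X=cloud("wrist",d,c)
cv2.imwrite("pics/wl.png",cv2.resize(p[200:340,180:320],None,fx=3,fy=3,interpolation=cv2.INTER_CUBIC))
Q=X[200:340,225:275].reshape(-1,3); Q=Q[(abs(Q[:,1]-.3483)<.009)]
def ctr(f): return np.array([.6-.1895*np.cos(f),.3483,.11+.1895*np.sin(f)])
def sc(f): return -np.sum(abs(np.linalg.norm(Q-ctr(f),axis=1)-.0135)<.0015)
fs=np.arange(0,2.1,.01); v=[sc(f) for f in fs]; f=fs[np.argmin(v)]
print("phi",f,-min(v),"ball in tool",((ctr(f)-s["tool_pos"])@T).round(4)); print([(round(a,2),-b) for a,b in zip(fs,v) if b<min(v)*.6])
E
python3 ball2.py
```

```text
t 16.95 p [0.4638 0.3481 0.215 ] R
 [[-1.    -0.    -0.002]
 [-0.     1.     0.   ]] F [ 4.1  3.6 -7.8] w 0.279 gf 59.1
phi 0.72 1761 ball in tool [ 0.0063  0.0003 -0.02  ]
[(np.float64(0.72), np.int64(1761)), (np.float64(0.73), np.int64(1648))]
```

View pics/wl.png

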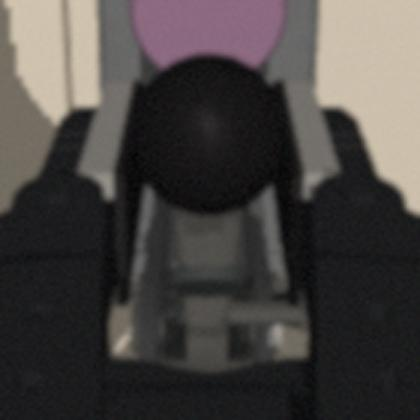

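The ball is still held at φ≈0.72, lagging slightly along its path (6 mm off pad centre, 10 mm above the tips). I raise the grip to 120 N and go on over the dead point without pausing.

>>> step_arm([
  {"gripper": 0,"slide": [0,0,0],"spin": 0},
  {"gripper": 0,"slide": [-0.0171,0,-0.0186],"spin": 0},
  {"gripper": 0,"slide": [-0.0223,0,-0.0224],"spin": 0},
  {"gripper": 0,"slide": [-0.0234,0,-0.0212],"spin": 0},
  {"gripper": 0,"slide": [-0.0244,0,-0.02],"spin": 0},
  {"gripper": 0,"slide": [-0.0254,0,-0.0188],"spin": 0},
  {"gripper": 0,"slide": [-0.0263,0,-0.0174],"spin": 0},
  {"gripper": 0,"slide": [-0.0272,0,-0.0162],"spin": 0},
  {"gripper": 0,"slide": [-0.0279,0,-0.0147],"spin": 0},
  {"gripper": 0,"slide": [-0.0287,0,-0.0133],"spin": 0},
], force=120)

```text
time: 18.0
tool_pos: [0.53, 0.3478, 0.2652]
tool_rot: [-0.001, 3.141, 0.0]
contact_force: [1.0, 0.7, -0.1]
grip_width: -0.003
finger_force: 0.0
```

```bash
python3 - <<'E'
from h import *
for i in range(4):
    p,d=grab_frame("scene"); X=cloud("scene",d)
    if i==0: cv2.imwrite("pics/s6.png",p)
    Q=X[60:180,90:200][p[60:180,90:200].max(2)<45]; Q=Q[(abs(Q[:,1]-.345)<.03)&(Q[:,2]>.085)&(Q[:,2]<.26)&(Q[:,0]<.5)]
    print(env.sense()["time"],len(Q),Q.mean(0).round(3) if len(Q) else "",Q.min(0).round(3) if len(Q) else "")
E
```

```text
18.05 101 [0.446 0.341 0.102] [0.398 0.327 0.085]
18.1 98 [0.446 0.34  0.102] [0.398 0.326 0.085]
18.15 102 [0.446 0.34  0.103] [0.397 0.327 0.085]
18.2 102 [0.449 0.34  0.102] [0.398 0.327 0.085]
```

The arm fell shut once more. Evidently the ball creeps under load as it spins in the pads. I'll start deeper, biased so the creep has room, with 110 N from the beginning.

>>> step_arm([
  {"gripper": 0.65,"slide": [0.104,0.001,0],"spin": 0},
  {"gripper": 0.65,"slide": [0.104,0,0],"spin": 0},
  {"gripper": 0.65,"slide": [0.104,0,0],"spin": 0},
  {"gripper": 0.65,"slide": [0.104,0,0],"spin": 0},
  {"gripper": 0.65,"slide": [0,0,0.108],"spin": 0},
  {"gripper": 0.65,"slide": [0,0,0.108],"spin": 0},
  {"gripper": 0.65,"slide": [0,0,0.108],"spin": 0},
  {"gripper": 0.65,"slide": [0,0,0.108],"spin": 0},
  {"gripper": 0.65,"slide": [0,0,0.108],"spin": 0},
  {"gripper": 0.65,"slide": [0,0,0.108],"spin": 0},
], force=110)

```text
time: 19.2
tool_pos: [0.404, 0.3482, 0.0684]
tool_rot: [0.001, -3.141, -0.0]
contact_force: [0.3, 0.2, -1.0]
grip_width: 0.648
finger_force: 0.0
```

>>> step_arm([
  {"gripper": 0.65,"slide": [0,0,0],"spin": 0},
  {"gripper": 0.4,"slide": [0,0,0],"spin": 0},
  {"gripper": 0.32,"slide": [0,0,0],"spin": 0},
  {"gripper": 0.2,"slide": [0,0,0],"spin": 0},
  {"gripper": 0.1,"slide": [0,0,0],"spin": 0},
  {"gripper": 0.1,"slide": [0,0,0],"spin": 0},
  {"gripper": 0.1,"slide": [0,0,0],"spin": 0},
  {"gripper": 0.1,"slide": [0,0,0],"spin": 0},
  {"gripper": 0.1,"slide": [0,0,0],"spin": 0},
  {"gripper": 0.1,"slide": [0,0,0],"spin": 0},
], force=110)

```text
time: 20.2
tool_pos: [0.406, 0.3485, 0.0716]
tool_rot: [-0.001, 3.138, 0.002]
contact_force: [-0.6, -2.8, 6.5]
grip_width: 0.272
finger_force: 107.2
```

```bash
python3 ball2.py; python3 - <<'E'
import numpy as np
f=.0333*np.arange(43)
for i in range(42): print(round(f[i+1],2),round(-.19/.3*(np.cos(f[i])-np.cos(f[i+1])),4),round(-.19/.3*(np.sin(f[i+1])-np.sin(f[i])),4),end=" | ") if i<10 else 0
E
```

```text
t 20.2 p [0.406  0.3485 0.0716] R
 [[-1.    -0.001 -0.003]
 [-0.001  1.     0.001]] F [-0.6 -2.8  6.5] w 0.272 gf 107.2
phi 0.0 1384 ball in tool [-0.0047 -0.0001 -0.0384]
[(np.float64(0.0), np.int64(1384))]
0.03 -0.0004 -0.0211 | 0.07 -0.0011 -0.0211 | 0.1 -0.0018 -0.021 | 0.13 -0.0025 -0.0209 | 0.17 -0.0031 -0.0209 | 0.2 -0.0038 -0.0207 | 0.23 -0.0045 -0.0206 | 0.27 -0.0052 -0.0204 | 0.3 -0.0059 -0.0202 | 0.33 -0.0066 -0.02 |
```

>>> step_arm([
  {"gripper": 0.1,"slide": [-0.0004,0,-0.0211],"spin": 0},
  {"gripper": 0.1,"slide": [-0.0011,0,-0.0211],"spin": 0},
  {"gripper": 0.1,"slide": [-0.0018,0,-0.021],"spin": 0},
  {"gripper": 0.1,"slide": [-0.0025,0,-0.0209],"spin": 0},
  {"gripper": 0.1,"slide": [-0.0031,0,-0.0209],"spin": 0},
  {"gripper": 0.1,"slide": [-0.0038,0,-0.0207],"spin": 0},
  {"gripper": 0.1,"slide": [-0.0045,0,-0.0206],"spin": 0},
  {"gripper": 0.1,"slide": [-0.0052,0,-0.0204],"spin": 0},
  {"gripper": 0.1,"slide": [-0.0059,0,-0.0202],"spin": 0},
  {"gripper": 0.1,"slide": [-0.0066,0,-0.02],"spin": 0},
], force=110)

```text
time: 21.25
tool_pos: [0.4032, 0.348, 0.1308]
tool_rot: [0.001, -3.117, 0.002]
contact_force: [-48.0, 1.1, 19.6]
grip_width: 0.23
finger_force: 107.5
```

```bash
python3 ball2.py
```

```text
t 21.25 p [0.4032 0.348  0.1308] R
 [[-1.    -0.     0.025]
 [-0.     1.    -0.002]] F [-48.    1.1  19.6] w 0.23 gf 107.5
phi 0.27 2012 ball in tool [-0.0135  0.0002 -0.0301]
[(np.float64(0.27), np.int64(2012)), (np.float64(0.28), np.int64(1534))]
```

The ball has been squeezed toward the far edge of the pads. There the narrow gap forms a fork pushing it from the robot's side, which is usable. I hold the gap, ease the preload and keep leading along the arc.

>>> step_arm([
  {"gripper": 0.2,"slide": [-0.004,0,-0.0213],"spin": 0},
  {"gripper": 0.2,"slide": [-0.0048,0,-0.0211],"spin": 0},
  {"gripper": 0.2,"slide": [-0.0057,0,-0.0208],"spin": 0},
  {"gripper": 0.2,"slide": [-0.0066,0,-0.0205],"spin": 0},
  {"gripper": 0.2,"slide": [-0.0076,0,-0.0201],"spin": 0},
  {"gripper": 0.2,"slide": [-0.0087,0,-0.0198],"spin": 0},
  {"gripper": 0.2,"slide": [-0.0098,0,-0.0194],"spin": 0},
  {"gripper": 0.2,"slide": [-0.0108,0,-0.019],"spin": 0},
  {"gripper": 0.2,"slide": [-0.0116,0,-0.0186],"spin": 0},
  {"gripper": 0.2,"slide": [-0.012,0,-0.0182],"spin": 0},
], force=60)

```text
time: 22.3
tool_pos: [0.428, 0.3482, 0.1925]
tool_rot: [0.0, -3.12, 0.001]
contact_force: [-21.9, 0.1, 13.2]
grip_width: 0.201
finger_force: 16.8
```

```bash
python3 ball2.py
```

```text
t 22.3 p [0.428  0.3482 0.1925] R
 [[-1.    -0.     0.022]
 [-0.     1.    -0.001]] F [-21.9   0.1  13.2] w 0.201 gf 16.8
phi 0.63 1807 ball in tool [-0.0182  0.0001 -0.0295]
[(np.float64(0.63), np.int64(1807)), (np.float64(0.64), np.int64(1759))]
```

The fork push works: φ=0.63 with the ball seated in the gap. Continuing.

>>> step_arm([
  {"gripper": 0.2,"slide": [-0.0149,0,-0.0196],"spin": 0},
  {"gripper": 0.2,"slide": [-0.0156,0,-0.0191],"spin": 0},
  {"gripper": 0.2,"slide": [-0.0163,0,-0.0185],"spin": 0},
  {"gripper": 0.2,"slide": [-0.017,0,-0.0179],"spin": 0},
  {"gripper": 0.2,"slide": [-0.0177,0,-0.0172],"spin": 0},
  {"gripper": 0.2,"slide": [-0.0183,0,-0.0166],"spin": 0},
  {"gripper": 0.2,"slide": [-0.0189,0,-0.0159],"spin": 0},
  {"gripper": 0.2,"slide": [-0.0195,0,-0.0152],"spin": 0},
  {"gripper": 0.2,"slide": [-0.02,0,-0.0145],"spin": 0},
  {"gripper": 0.2,"slide": [-0.0205,0,-0.0137],"spin": 0},
], force=60)

```text
time: 23.35
tool_pos: [0.4929, 0.3482, 0.2439]
tool_rot: [-0.0, 3.141, 0.001]
contact_force: [-1.0, -1.0, 1.5]
grip_width: 0.202
finger_force: 0.8
```

```bash
python3 ball2.py
```

```text
t 23.35 p [0.4929 0.3482 0.2439] R
 [[-1.    -0.    -0.001]
 [-0.     1.     0.001]] F [-1.  -1.   1.5] w 0.202 gf 0.8
phi 1.1 1452 ball in tool [-0.0211  0.0001 -0.035 ]
[(np.float64(1.09), np.int64(1006)), (np.float64(1.1), np.int64(1452)), (np.float64(1.11), np.int64(1339)), (np.float64(1.12), np.int64(877))]
```

φ is 1.1, at the dead point with almost no force. Push on over.

>>> step_arm([
  {"gripper": 0.2,"slide": [-0.03,0,-0.012],"spin": 0},
  {"gripper": 0.2,"slide": [-0.04,0,-0.012],"spin": 0},
  {"gripper": 0.2,"slide": [-0.05,0,-0.012],"spin": 0},
  {"gripper": 0.2,"slide": [-0.05,0,-0.01],"spin": 0},
  {"gripper": 0.2,"slide": [-0.05,0,-0.005],"spin": 0},
  {"gripper": 0.2,"slide": [-0.02,0,0],"spin": 0},
  {"gripper": 0.2,"slide": [0,0,0],"spin": 0},
  {"gripper": 0.2,"slide": [0,0,0],"spin": 0},
  {"gripper": 0.2,"slide": [0,0,0],"spin": 0},
  {"gripper": 0.2,"slide": [0,0,0],"spin": 0},
], force=60)

```text
time: 24.4
tool_pos: [0.5648, 0.3485, 0.2571]
tool_rot: [0.001, -3.141, -0.0]
contact_force: [0.5, -1.2, -0.4]
grip_width: 0.199
finger_force: 0.0
```

```bash
python3 ball2.py;  python3 - <<'E'
from h import *
p,d=grab_frame("scene"); X=cloud("scene",d)
cv2.imwrite("pics/s7.png",cv2.resize(p[40:220,60:300],None,fx=2.5,fy=2.5))
for r in recognise("press_knob","scene")[:2]+recognise("purple_jar","scene")[:2]:
    u,v=map(int,np.round(r["xy"])); print(round(r["confidence"],2),u,v,X[v,u].round(3))
E
```

```text
t 24.4 p [0.5648 0.3485 0.2571] R
 [[-1.    -0.001  0.   ]
 [-0.001  1.     0.   ]] F [ 0.5 -1.2 -0.4] w 0.199 gf 0.0
phi 1.3800000000000001 148 ball in tool [ 0.0008 -0.0001 -0.039 ]
[(np.float64(1.33), np.int64(90)), (np.float64(1.35), np.int64(90)), (np.float64(1.36), np.int64(97)), (np.float64(1.37), np.int64(122)), (np.float64(1.38), np.int64(148)), (np.float64(1.39), np.int64(144)), (np.float64(1.4), np.int64(107)), (np.float64(1.41), np.int64(93)), (np.float64(1.42), np.int64(90))]
0.64 150 166 [0.475 0.324 0.074]
```

View pics/s7.png

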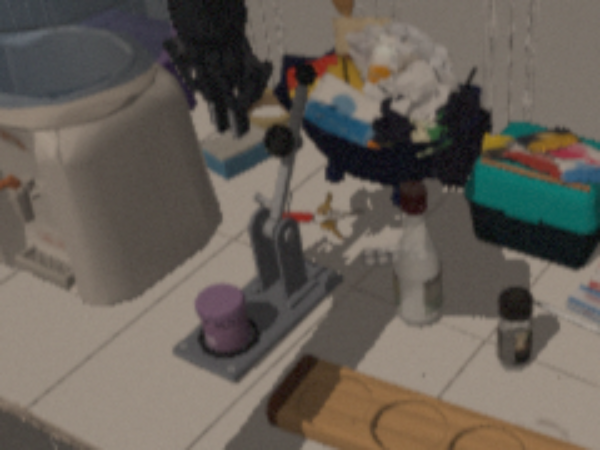

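The arm stands up leaning back at its stop (knob at crop px (303,75)), and the jar is free in its seat at (222,318). Now to the jar: back, open, down.

>>> step_arm([
  {"gripper": 1,"slide": [0.083,0,0],"spin": 0},
  {"gripper": 1,"slide": [0.083,0,0],"spin": 0},
  {"gripper": 1,"slide": [0.083,0,0],"spin": 0},
  {"gripper": 1,"slide": [0,0,0.08],"spin": 0},
  {"gripper": 1,"slide": [0,0,0.11],"spin": 0},
  {"gripper": 1,"slide": [0,0,0.11],"spin": 0},
  {"gripper": 1,"slide": [0,0,0.11],"spin": 0},
  {"gripper": 1,"slide": [0,0,0.11],"spin": 0},
  {"gripper": 1,"slide": [0,0,0.11],"spin": 0},
  {"gripper": 1,"slide": [0,0,0.11],"spin": 0},
], force=40)

```text
time: 25.6
tool_pos: [0.4908, 0.3485, 0.034]
tool_rot: [-0.001, 3.141, 0.001]
contact_force: [0.2, -0.3, 0.3]
grip_width: 1.0
finger_force: 0.0
```

>>> step_arm([
  {"gripper": 1,"slide": [0,0,0],"spin": 0},
  {"gripper": 0.8,"slide": [0,0,0],"spin": 0},
  {"gripper": 0.7,"slide": [0,0,0],"spin": 0},
  {"gripper": 0.6,"slide": [0,0,0],"spin": 0},
  {"gripper": 0.5,"slide": [0,0,0],"spin": 0},
  {"gripper": 0.5,"slide": [0,0,0],"spin": 0},
  {"gripper": 0.5,"slide": [0,0,0],"spin": 0},
  {"gripper": 0.5,"slide": [0,0,-0.01],"spin": 0},
  {"gripper": 0.5,"slide": [0,0,-0.02],"spin": 0},
  {"gripper": 0.5,"slide": [0,0,-0.04],"spin": 0},
], force=40)

```text
time: 26.6
tool_pos: [0.4898, 0.3479, 0.0558]
tool_rot: [0.0, -3.139, 0.002]
contact_force: [0.0, 0.4, -0.8]
grip_width: 0.658
finger_force: 42.6
```

The jar is held and off its seat. Carry it to the well by the low board.

>>> step_arm([
  {"gripper": 0.5,"slide": [0,0,-0.06],"spin": 0},
  {"gripper": 0.5,"slide": [0,0,-0.08],"spin": 0},
  {"gripper": 0.5,"slide": [0,0,-0.07],"spin": 0},
  {"gripper": 0.5,"slide": [0.008,-0.06,0],"spin": 0},
  {"gripper": 0.5,"slide": [0.016,-0.11,0],"spin": 0},
  {"gripper": 0.5,"slide": [0.018,-0.125,0],"spin": 0},
  {"gripper": 0.5,"slide": [0.018,-0.125,0],"spin": 0},
  {"gripper": 0.5,"slide": [0.016,-0.11,0],"spin": 0},
  {"gripper": 0.5,"slide": [0.011,-0.083,0],"spin": 0},
  {"gripper": 0.5,"slide": [0,0,0],"spin": 0},
])

```text
time: 27.6
tool_pos: [0.4624, 0.1607, 0.1182]
tool_rot: [-0.005, -3.138, 0.003]
contact_force: [-0.7, 0.5, -0.6]
grip_width: 0.661
finger_force: 42.7
```

```bash
python3 - <<'E'
from h import *
s=env.sense(); st(); c=calibration("wrist"); p,d=grab_frame("wrist"); X=cloud("wrist",d,c)
cv2.imwrite("pics/w8.png",p)
# rack rim edge check: points z in .02-.03
P=X.reshape(-1,3); P=P[(P[:,2]>.02)&(P[:,2]<.029)&(P[:,0]<.56)&(abs(P[:,1]-.05)<.2)]
for nm,fn in(("lo",np.min),("hi",np.max)):
    e=[(y,fn(P[abs(P[:,1]-y)<.004,0])) for y in np.arange(-.08,.22,.01) if (abs(P[:,1]-y)<.004).sum()>20]
    print(nm,[(round(a,2),round(b,3)) for a,b in e])
B=X.reshape(-1,3); B=B[(B[:,2]>.033)&(B[:,2]<.046)&(abs(B[:,0]-.458)<.06)&(B[:,1]>.19)&(B[:,1]<.25)]; print("low board",len(B),B.mean(0) if len(B) else "",B.min(0) if len(B) else "")
E
```

```text
t 27.6 p [0.4624 0.1607 0.1182] R
 [[-1.     0.003  0.003]
 [ 0.003  1.    -0.002]] F [-0.7  0.5 -0.6] w 0.661 gf 42.7
lo [(np.float64(-0.08), np.float64(0.504)), (np.float64(-0.07), np.float64(0.455)), (np.float64(-0.06), np.float64(0.437)), (np.float64(-0.05), np.float64(0.436)), (np.float64(-0.04), np.float64(0.435)), (np.float64(-0.03), np.float64(0.434)), (np.float64(-0.02), np.float64(0.433)), (np.float64(-0.01), np.float64(0.432)), (np.float64(-0.0), np.float64(0.431)), (np.float64(0.01), np.float64(0.43)), (np.float64(0.02), np.float64(0.429)), (np.float64(0.03), np.float64(0.428)), (np.float64(0.04), np.float64(0.427)), (np.float64(0.05), np.float64(0.426)), (np.float64(0.06), np.float64(0.425)), (np.float64(0.07), np.float64(0.424)), (np.float64(0.08), np.float64(0.423)), (np.float64(0.09), np.float64(0.422)), (np.float64(0.1), np.float64(0.421)), (np.float64(0.11), np.float64(0.419)), (np.float64(0.12), np.float64(0.418)), (np.float64(0.13), np.float64(0.417)), (np.float64(0.14), np.float64(0.417)), (np.float64(0.15), np.float64(0.416)), (np.float64(0.16), np.float64(0.414
[... 757 characters left out ...]
float64(0.06), np.float64(0.526)), (np.float64(0.07), np.float64(0.525)), (np.float64(0.08), np.float64(0.519)), (np.float64(0.09), np.float64(0.437)), (np.float64(0.1), np.float64(0.445)), (np.float64(0.11), np.float64(0.499)), (np.float64(0.12), np.float64(0.488)), (np.float64(0.13), np.float64(0.45)), (np.float64(0.14), np.float64(0.434)), (np.float64(0.15), np.float64(0.426)), (np.float64(0.16), np.float64(0.422)), (np.float64(0.17), np.float64(0.421)), (np.float64(0.18), np.float64(0.424)), (np.float64(0.19), np.float64(0.43)), (np.float64(0.2), np.float64(0.488)), (np.float64(0.21), np.float64(0.499))]
low board 1537 [0.45465356 0.22157294 0.03764547] [0.41428093 0.21193303 0.03301261]
```

View pics/w8.png

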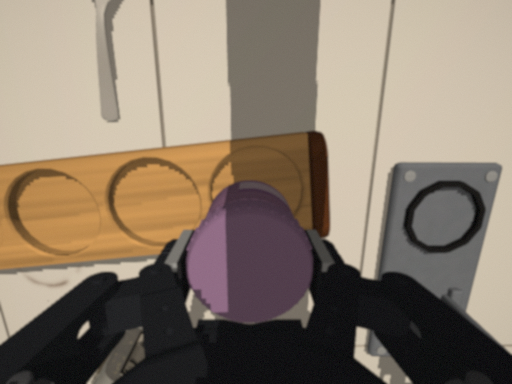

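The jar hangs over the last well (px (257,180)) beside the low board. The press seat is empty. Lower and release.

>>> step_arm([
  {"gripper": 0.5,"slide": [0,0,0.04],"spin": 0},
  {"gripper": 0.5,"slide": [0,0,0.06],"spin": 0},
  {"gripper": 0.5,"slide": [0,0,0.06],"spin": 0},
  {"gripper": 0.5,"slide": [0,0,0.05],"spin": 0},
  {"gripper": 0.5,"slide": [0,0,0.04],"spin": 0},
  {"gripper": 0.5,"slide": [0,0,0.02],"spin": 0},
  {"gripper": 0.5,"slide": [0,0,0.011],"spin": 0},
  {"gripper": 0.5,"slide": [0,0,0],"spin": 0},
  {"gripper": 0.5,"slide": [0,0,0],"spin": 0},
  {"gripper": 0.7,"slide": [0,0,0],"spin": 0},
])

```text
time: 28.65
tool_pos: [0.4648, 0.1653, 0.0353]
tool_rot: [-0.002, 3.14, 0.001]
contact_force: [0.1, 0.7, -0.1]
grip_width: 0.699
finger_force: 0.0
```

>>> step_arm([
  {"gripper": 0.8,"slide": [0,0,0],"spin": 0},
  {"gripper": 0.85,"slide": [0,0,0],"spin": 0},
  {"gripper": 0.9,"slide": [0,0,-0.02],"spin": 0},
  {"gripper": 0.9,"slide": [0,0,-0.08],"spin": 0},
  {"gripper": 0.9,"slide": [0,0,-0.15],"spin": 0},
  {"gripper": 0.8,"slide": [0,0,-0.15],"spin": 0},
  {"gripper": 0.7,"slide": [0,0,-0.15],"spin": 0},
  {"gripper": 0.7,"slide": [0,0,-0.15],"spin": 0},
  {"gripper": 0.7,"slide": [-0.1,0.015,-0.1],"spin": 0},
  {"gripper": 0.7,"slide": [-0.1,0.015,0],"spin": 0},
])

```text
time: 29.65
tool_pos: [0.5275, 0.1742, 0.281]
tool_rot: [-0.001, 3.13, 0.004]
contact_force: [0.6, -0.9, 0.1]
grip_width: 0.699
finger_force: 0.0
```

```bash
python3 - <<'E'
from h import *
from scipy.optimize import least_squares
st(); c=calibration("wrist"); p,d=grab_frame("wrist"); X=cloud("wrist",d,c); cv2.imwrite("pics/w9.png",p)
Q=X.reshape(-1,3)
def fit(nm,c0,r,z0,z1,rad):
    P=Q[(np.hypot(*(Q[:,:2]-c0).T)<r)&(Q[:,2]>z0)&(Q[:,2]<z1)]
    if len(P)<8: print(nm,len(P)); return
    print(nm,len(P),least_squares(lambda k:np.hypot(*(P[:,:2]-k).T)-rad,c0,loss="soft_l1",f_scale=.002).x.round(4),P.mean(0).round(4),P.max(0).round(4))
fit("cap side",(.66,.178),.045,.168,.188,.015)
fit("cap top",(.66,.178),.045,.190,.2,.01)
fit("purple top",(.464,.165),.05,.072,.09,.029)
fit("spice",(.643,.03),.05,.01,.095,.0205)
E
```

```text
t 29.65 p [0.5275 0.1742 0.281 ] R
 [[-1.    -0.001 -0.012]
 [-0.001  1.     0.002]] F [ 0.6 -0.9  0.1] w 0.699 gf 0.0
cap side 328 [0.6599 0.1779] [0.6482 0.1778 0.1783] [0.6586 0.1933 0.188 ]
cap top 528 [0.6556 0.1776] [0.655  0.1775 0.1942] [0.6673 0.1928 0.1969]
purple top 1779 [0.4708 0.1653] [0.4601 0.1654 0.0769] [0.4893 0.1942 0.0795]
spice 759 [0.6448 0.0304] [0.63   0.0385 0.0553] [0.655  0.0518 0.0949]
```

The jar stands in its well (top at z=.0795). Next is the bottle cap at (.660,.178).

>>> step_arm([
  {"gripper": 0.7,"slide": [-0.1133,0.004,0],"spin": 0},
  {"gripper": 0.7,"slide": [-0.1133,0.004,0],"spin": 0},
  {"gripper": 0.7,"slide": [-0.1133,0.004,0],"spin": 0},
  {"gripper": 0.7,"slide": [-0.1133,0.003,0],"spin": 0},
  {"gripper": 0.7,"slide": [0,0,0.1],"spin": 0},
  {"gripper": 0.7,"slide": [0,0,0.11],"spin": 0},
  {"gripper": 0.7,"slide": [0,0,0.11],"spin": 0},
  {"gripper": 0.7,"slide": [0,0,0.085],"spin": 0},
  {"gripper": 0.7,"slide": [0,0,0],"spin": 0},
  {"gripper": 0.7,"slide": [0,0,0],"spin": 0},
], force=80)

```text
time: 30.7
tool_pos: [0.6606, 0.178, 0.1531]
tool_rot: [0.0, -3.141, 0.0]
contact_force: [0.3, 0.3, 0.5]
grip_width: 0.698
finger_force: 0.0
```

>>> step_arm([
  {"gripper": 0.5,"slide": [0,0,0],"spin": 0},
  {"gripper": 0.4,"slide": [0,0,0],"spin": 0},
  {"gripper": 0.35,"slide": [0,0,0],"spin": 0},
  {"gripper": 0.3,"slide": [0,0,0],"spin": 0},
  {"gripper": 0.2,"slide": [0,0,0],"spin": 0},
  {"gripper": 0.2,"slide": [0,0,0],"spin": 0},
  {"gripper": 0.2,"slide": [0,0,0],"spin": 0},
  {"gripper": 0.2,"slide": [0,0,0],"spin": 0},
  {"gripper": 0.2,"slide": [0,0,-0.01],"spin": 0},
  {"gripper": 0.2,"slide": [0,0,-0.02],"spin": 0},
], force=80)

```text
time: 31.7
tool_pos: [0.6598, 0.1779, 0.1616]
tool_rot: [0.0, -3.14, 0.0]
contact_force: [0.1, 0.0, -1.8]
grip_width: 0.359
finger_force: 78.2
```

>>> step_arm([
  {"gripper": 0.2,"slide": [0,0,-0.02],"spin": 0},
  {"gripper": 0.2,"slide": [0,0,-0.04],"spin": 0},
  {"gripper": 0.2,"slide": [0,0,-0.05],"spin": 0},
  {"gripper": 0.2,"slide": [0,0,-0.05],"spin": 0},
  {"gripper": 0.2,"slide": [0,0,-0.05],"spin": 0},
  {"gripper": 0.2,"slide": [0,0,-0.05],"spin": 0},
  {"gripper": 0.2,"slide": [0,0,-0.05],"spin": 0},
  {"gripper": 0.2,"slide": [0,0,-0.05],"spin": 0},
  {"gripper": 0.2,"slide": [0.005,-0.01,-0.04],"spin": 0},
  {"gripper": 0.2,"slide": [0.01,-0.02,-0.02],"spin": 0},
], force=80)

```text
time: 32.7
tool_pos: [0.6565, 0.1691, 0.2899]
tool_rot: [-0.001, 3.139, 0.001]
contact_force: [0.8, 0.7, -2.2]
grip_width: 0.356
finger_force: 78.3
```

```bash
python3 - <<'E'
from h import *
st(); p,d=grab_frame("scene"); X=cloud("scene",d)
cv2.imwrite("pics/s10.png",cv2.resize(p[20:280,80:380],None,fx=2.2,fy=2.2))
E
```

```text
t 32.7 p [0.6565 0.1691 0.2899] R
 [[-1.    -0.001 -0.002]
 [-0.001  1.     0.001]] F [ 0.8  0.7 -2.2] w 0.356 gf 78.3
```

View pics/s10.png

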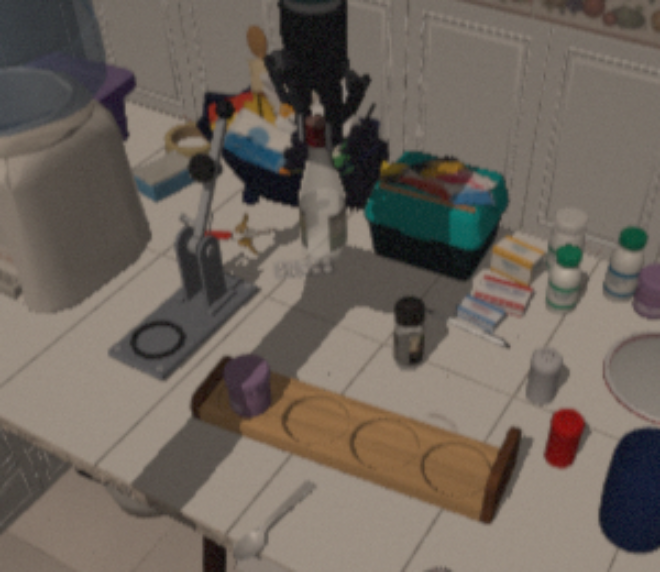

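The bottle hangs upright, the jar stands in the leftmost well and the press arm is up. Carry the bottle to the well by the tall board.

>>> step_arm([
  {"gripper": 0.2,"slide": [0.01,-0.018,0],"spin": 0},
  {"gripper": 0.2,"slide": [0.02,-0.035,0],"spin": 0},
  {"gripper": 0.2,"slide": [0.026,-0.047,0],"spin": 0},
  {"gripper": 0.2,"slide": [0.033,-0.059,0],"spin": 0},
  {"gripper": 0.2,"slide": [0.033,-0.059,0],"spin": 0},
  {"gripper": 0.2,"slide": [0.033,-0.059,0],"spin": 0},
  {"gripper": 0.2,"slide": [0.033,-0.059,0],"spin": 0},
  {"gripper": 0.2,"slide": [0.033,-0.059,0],"spin": 0},
  {"gripper": 0.2,"slide": [0.033,-0.059,0],"spin": 0},
  {"gripper": 0.2,"slide": [0.033,-0.059,0],"spin": 0},
])

```text
time: 33.75
tool_pos: [0.5689, 0.0135, 0.2881]
tool_rot: [-0.0, -3.141, 0.0]
contact_force: [0.5, 0.8, -2.2]
grip_width: 0.359
finger_force: 78.4
```

>>> step_arm([
  {"gripper": 0.2,"slide": [0.033,-0.059,0],"spin": 0},
  {"gripper": 0.2,"slide": [0.033,-0.059,0],"spin": 0},
  {"gripper": 0.2,"slide": [0.033,-0.059,0],"spin": 0},
  {"gripper": 0.2,"slide": [0.033,-0.059,0],"spin": 0},
  {"gripper": 0.2,"slide": [0.033,-0.059,0],"spin": 0},
  {"gripper": 0.2,"slide": [0.033,-0.059,0],"spin": 0},
  {"gripper": 0.2,"slide": [0.027,-0.047,0],"spin": 0},
  {"gripper": 0.2,"slide": [0.02,-0.035,0],"spin": 0},
  {"gripper": 0.2,"slide": [0.01,-0.019,0],"spin": 0},
  {"gripper": 0.2,"slide": [0,0,0],"spin": 0},
])

```text
time: 34.75
tool_pos: [0.4931, -0.1221, 0.2882]
tool_rot: [0.002, 3.141, 0.0]
contact_force: [0.2, 1.2, -3.3]
grip_width: 0.357
finger_force: 78.4
```

```bash
python3 - <<'E'
from h import *
from scipy.optimize import least_squares
st()
for n in("scene","top"):
    p,d=grab_frame(n); Q=cloud(n,d).reshape(-1,3)
    for z0,z1 in((.145,.175),(.19,.22)):
        P=Q[(np.hypot(Q[:,0]-.493,Q[:,1]+.121)<.07)&(Q[:,2]>z0)&(Q[:,2]<z1)]
        if len(P)>8: print(n,z0,len(P),least_squares(lambda k:np.hypot(*(P[:,:2]-k).T)-.031,(.5,-.115),loss="soft_l1",f_scale=.002).x.round(4))
    P=Q[(np.hypot(Q[:,0]-.493,Q[:,1]+.121)<.05)&(Q[:,2]>.06)&(Q[:,2]<.4)]; print("zmin",np.sort(P[:,2])[:5].round(4))
E
```

```text
t 34.75 p [ 0.4931 -0.1221  0.2882] R
 [[-1.     0.001 -0.   ]
 [ 0.001  1.     0.   ]] F [ 0.2  1.2 -3.3] w 0.357 gf 78.4
scene 0.145 215 [ 0.4934 -0.1233]
scene 0.19 242 [ 0.4935 -0.123 ]
zmin [0.0822 0.0825 0.1323 0.1333 0.1338]
top 0.145 57 [ 0.49   -0.1209]
top 0.19 61 [ 0.4899 -0.1211]
zmin [0.1327 0.1356 0.1363 0.1367 0.137 ]
```

>>> step_arm([
  {"gripper": 0.2,"slide": [0,0,0.03],"spin": 0},
  {"gripper": 0.2,"slide": [0,0,0.05],"spin": 0},
  {"gripper": 0.2,"slide": [0,0,0.06],"spin": 0},
  {"gripper": 0.2,"slide": [0,0,0.06],"spin": 0},
  {"gripper": 0.2,"slide": [0,0,0.06],"spin": 0},
  {"gripper": 0.2,"slide": [0,0,0.05],"spin": 0},
  {"gripper": 0.2,"slide": [0,0,0.045],"spin": 0},
  {"gripper": 0.2,"slide": [0,0,0.03],"spin": 0},
  {"gripper": 0.2,"slide": [0,0,0.015],"spin": 0},
  {"gripper": 0.2,"slide": [0,0,0.005],"spin": 0},
])

```text
time: 35.85
tool_pos: [0.495, -0.1211, 0.1691]
tool_rot: [-0.001, 3.138, -0.0]
contact_force: [-3.1, 1.7, 18.4]
grip_width: 0.355
finger_force: 81.8
```

>>> step_arm([
  {"gripper": 0.2,"slide": [0,0,0.003],"spin": 0},
  {"gripper": 0.2,"slide": [0,0,0],"spin": 0},
  {"gripper": 0.35,"slide": [0,0,0],"spin": 0},
  {"gripper": 0.45,"slide": [0,0,0],"spin": 0},
  {"gripper": 0.55,"slide": [0,0,0],"spin": 0},
  {"gripper": 0.65,"slide": [0,0,0],"spin": 0},
  {"gripper": 0.65,"slide": [0,0,0],"spin": 0},
  {"gripper": 0.65,"slide": [0,0,-0.06],"spin": 0},
  {"gripper": 0.65,"slide": [0,0,-0.12],"spin": 0},
  {"gripper": 0.65,"slide": [0,0,-0.12],"spin": 0},
])

```text
time: 36.85
tool_pos: [0.493, -0.1213, 0.2558]
tool_rot: [0.0, -3.139, -0.002]
contact_force: [0.5, -0.2, 0.1]
grip_width: 0.65
finger_force: 0.0
```

Bottle is released in its well. Next the spice jar at (.6445,.030).

>>> step_arm([
  {"gripper": 0.8,"slide": [-0.0842,0.0843,0],"spin": 0},
  {"gripper": 0.8,"slide": [-0.0842,0.0843,0],"spin": 0},
  {"gripper": 0.8,"slide": [-0.0842,0.0843,0],"spin": 0},
  {"gripper": 0.8,"slide": [-0.0842,0.0843,0],"spin": 0},
  {"gripper": 0.8,"slide": [-0.0842,0.0843,0],"spin": 0},
  {"gripper": 0.8,"slide": [-0.0842,0.0843,0],"spin": 0},
  {"gripper": 0.8,"slide": [0,0,0.1],"spin": 0},
  {"gripper": 0.8,"slide": [0,0,0.1],"spin": 0},
  {"gripper": 0.8,"slide": [0,0,0.1],"spin": 0},
  {"gripper": 0.8,"slide": [0,0,0],"spin": 0},
], force=40)

```text
time: 37.85
tool_pos: [0.6418, 0.0306, 0.1606]
tool_rot: [0.001, -3.131, -0.001]
contact_force: [0.0, -0.0, -0.5]
grip_width: 0.8
finger_force: 0.0
```

```bash
python3 - <<'E'
from h import *
from scipy.optimize import least_squares
st()
for n in("scene","top","wrist"):
    c=calibration(n);p,d=grab_frame(n); Q=cloud(n,d,c).reshape(-1,3)
    def fit(nm,c0,r,z0,z1,rad):
        P=Q[(np.hypot(*(Q[:,:2]-np.array(c0)).T)<r)&(Q[:,2]>z0)&(Q[:,2]<z1)]
        print(n,nm,len(P),least_squares(lambda k:np.hypot(*(P[:,:2]-k).T)-rad,c0,loss="soft_l1",f_scale=.002).x.round(4) if len(P)>8 else "",P[:,2].max().round(4) if len(P) else "")
    fit("bottle body",(.5,-.115),.06,.04,.095,.031); fit("cap",(.5,-.115),.05,.183,.203,.015); fit("captop",(.493,-.121),.05,.203,.23,.01)
    fit("spice",(.645,.03),.045,.01,.09,.0205); fit("sptop",(.645,.03),.03,.099,.11,.014)
    fit("salt",(.68,-.156),.045,.01,.06,.0205)
E
```

```text
t 37.85 p [0.6418 0.0306 0.1606] R
 [[-1.    -0.     0.01 ]
 [-0.     1.     0.001]] F [ 0.  -0.  -0.5] w 0.8 gf 0.0
scene bottle body 328 [ 0.4932 -0.123 ] 0.095
scene cap 75 [ 0.4918 -0.1227] 0.203
scene captop 118 [ 0.4896 -0.1236] 0.2111
scene spice 268 [0.646  0.0279] 0.0898
scene sptop 113 [0.6428 0.0279] 0.1079
scene salt 158 [ 0.6813 -0.1574] 0.0598
top bottle body 14 [ 0.5098 -0.1394] 0.091
top cap 1  0.2029
top captop 23 [ 0.4894 -0.1221] 0.2134
top spice 106 [0.6424 0.0315] 0.0894
top sptop 51 [0.64   0.0325] 0.1098
top salt 4  0.0581
wrist bottle body 3359 [ 0.5021 -0.1314] 0.095
wrist cap 0  
wrist captop 0  
wrist spice 556 [0.645  0.0297] 0.09
wrist sptop 1926 [0.644  0.0297] 0.1066
wrist salt 1051 [ 0.6798 -0.1572] 0.06
```

>>> step_arm([
  {"gripper": 0.8,"slide": [-0.001,-0.001,0.099],"spin": 0},
  {"gripper": 0.8,"slide": [0,0,0.099],"spin": 0},
  {"gripper": 0.8,"slide": [0,0,0.099],"spin": 0},
  {"gripper": 0.8,"slide": [0,0,0.099],"spin": 0},
  {"gripper": 0.65,"slide": [0,0,0],"spin": 0},
  {"gripper": 0.5,"slide": [0,0,0],"spin": 0},
  {"gripper": 0.4,"slide": [0,0,0],"spin": 0},
  {"gripper": 0.3,"slide": [0,0,0],"spin": 0},
  {"gripper": 0.3,"slide": [0,0,0],"spin": 0},
  {"gripper": 0.3,"slide": [0,0,0],"spin": 0},
], force=40)

```text
time: 39.0
tool_pos: [0.647, 0.0299, 0.0492]
tool_rot: [-0.0, 3.137, -0.0]
contact_force: [-0.4, -0.2, 6.4]
grip_width: 0.467
finger_force: 41.0
```

>>> step_arm([
  {"gripper": 0.3,"slide": [0,0,-0.03],"spin": 0},
  {"gripper": 0.3,"slide": [0,0,-0.06],"spin": 0},
  {"gripper": 0.3,"slide": [0,0,-0.08],"spin": 0},
  {"gripper": 0.3,"slide": [0,0,-0.08],"spin": 0},
  {"gripper": 0.3,"slide": [0.04,-0.014,-0.05],"spin": 0},
  {"gripper": 0.3,"slide": [0.08,-0.028,0],"spin": 0},
  {"gripper": 0.3,"slide": [0.1,-0.035,0],"spin": 0},
  {"gripper": 0.3,"slide": [0.1,-0.035,0],"spin": 0},
  {"gripper": 0.3,"slide": [0.1,-0.035,0],"spin": 0},
  {"gripper": 0.3,"slide": [0.08,-0.027,0],"spin": 0},
])

```text
time: 40.0
tool_pos: [0.4918, -0.0225, 0.1367]
tool_rot: [0.0, -3.139, -0.0]
contact_force: [0.6, -0.1, -0.4]
grip_width: 0.468
finger_force: 40.6
```

>>> step_arm([
  {"gripper": 0.3,"slide": [0.037,-0.014,0],"spin": 0},
  {"gripper": 0.3,"slide": [0,0,0],"spin": 0},
  {"gripper": 0.3,"slide": [0,0,0.04],"spin": 0},
  {"gripper": 0.3,"slide": [0,0,0.06],"spin": 0},
  {"gripper": 0.3,"slide": [0,0,0.06],"spin": 0},
  {"gripper": 0.3,"slide": [0,0,0.05],"spin": 0},
  {"gripper": 0.3,"slide": [0,0,0.025],"spin": 0},
  {"gripper": 0.3,"slide": [0,0,0.012],"spin": 0},
  {"gripper": 0.3,"slide": [0,0,0.003],"spin": 0},
  {"gripper": 0.3,"slide": [0,0,0],"spin": 0},
])

```text
time: 41.0
tool_pos: [0.4852, -0.0264, 0.0624]
tool_rot: [-0.001, 3.14, -0.0]
contact_force: [-0.8, 0.3, -0.3]
grip_width: 0.47
finger_force: 40.6
```

>>> step_arm([
  {"gripper": 0.45,"slide": [0,0,0],"spin": 0},
  {"gripper": 0.55,"slide": [0,0,0],"spin": 0},
  {"gripper": 0.65,"slide": [0,0,0],"spin": 0},
  {"gripper": 0.7,"slide": [0,0,0],"spin": 0},
  {"gripper": 0.7,"slide": [0,0,-0.03],"spin": 0},
  {"gripper": 0.7,"slide": [0,0,-0.1],"spin": 0},
  {"gripper": 0.7,"slide": [0,0,-0.15],"spin": 0},
  {"gripper": 0.7,"slide": [0,0,-0.15],"spin": 0},
  {"gripper": 0.7,"slide": [0,0,-0.15],"spin": 0},
  {"gripper": 0.7,"slide": [-0.1,0,-0.06],"spin": 0},
])

```text
time: 42.0
tool_pos: [0.5136, -0.0265, 0.2601]
tool_rot: [0.0, 3.135, -0.002]
contact_force: [1.7, -0.6, -0.2]
grip_width: 0.695
finger_force: 0.0
```

Now the grey shaker at (.680,-.157).

>>> step_arm([
  {"gripper": 0.75,"slide": [-0.1108,-0.0867,0],"spin": 0},
  {"gripper": 0.75,"slide": [-0.1108,-0.0867,0],"spin": 0},
  {"gripper": 0.75,"slide": [-0.1108,-0.0867,0],"spin": 0},
  {"gripper": 0.75,"slide": [-0.1108,-0.0867,0],"spin": 0},
  {"gripper": 0.75,"slide": [-0.1108,-0.0867,0],"spin": 0},
  {"gripper": 0.75,"slide": [0,0,0.1],"spin": 0},
  {"gripper": 0.75,"slide": [0,0,0.1],"spin": 0},
  {"gripper": 0.75,"slide": [0,0,0.1],"spin": 0},
  {"gripper": 0.75,"slide": [0,0,0.1],"spin": 0},
  {"gripper": 0.75,"slide": [0,0,0.05],"spin": 0},
])

```text
time: 43.0
tool_pos: [0.6789, -0.1559, 0.1162]
tool_rot: [0.0, -3.137, -0.003]
contact_force: [-0.2, -0.8, -0.7]
grip_width: 0.749
finger_force: 0.0
```

```bash
python3 - <<'E'
from h import *
from scipy.optimize import least_squares
st()
for n in("wrist","scene"):
    c=calibration(n);p,d=grab_frame(n); cv2.imwrite(f"pics/{n}12.png",p); Q=cloud(n,d,c).reshape(-1,3)
    def fit(nm,c0,r,z0,z1,rad):
        P=Q[(np.hypot(*(Q[:,:2]-np.array(c0)).T)<r)&(Q[:,2]>z0)&(Q[:,2]<z1)]
        print(n,nm,len(P),least_squares(lambda k:np.hypot(*(P[:,:2]-k).T)-rad,c0,loss="soft_l1",f_scale=.002).x.round(4) if len(P)>8 else "",P[:,2].max().round(4) if len(P) else "",np.median(P,0).round(4))
    fit("salt",(.68,-.156),.045,.01,.06,.0205); fit("salttop",(.68,-.156),.04,.062,.09,.0135)
    fit("spice",(.485,-.026),.035,.04,.1,.0205); fit("sptop",(.485,-.026),.03,.112,.13,.014)
a=cv2.imread("pics/wrist12.png");b=cv2.imread("pics/scene12.png")[90:300,110:390]
cv2.imwrite("pics/c12.png",np.hstack([cv2.resize(a,(400,300)),cv2.resize(b,(400,300))]))
E
```

```text
t 43.0 p [ 0.6789 -0.1559  0.1162] R
 [[-1.    -0.     0.004]
 [-0.     1.     0.002]] F [-0.2 -0.8 -0.7] w 0.749 gf 0.0
wrist salt 415 [ 0.6804 -0.1563] 0.06 [ 0.6615 -0.1561  0.0351]
wrist salttop 2282 [ 0.6771 -0.1564] 0.0758 [ 0.6764 -0.1561  0.073 ]
wrist spice 0   [nan nan nan]
wrist sptop 0   [nan nan nan]
scene salt 154 [ 0.6813 -0.1575] 0.0598 [ 0.6634 -0.1631  0.0354]
scene salttop 143 [ 0.675  -0.1586] 0.0776 [ 0.6734 -0.1594  0.073 ]
scene spice 224 [ 0.4838 -0.0282] 0.1 [ 0.4664 -0.038   0.0711]
scene sptop 156 [ 0.4809 -0.0287] 0.1202 [ 0.48   -0.0289  0.1172]
  return _methods._mean(a, axis=axis, dtype=dtype,
  ret = um.true_divide(
```

View pics/c12.png

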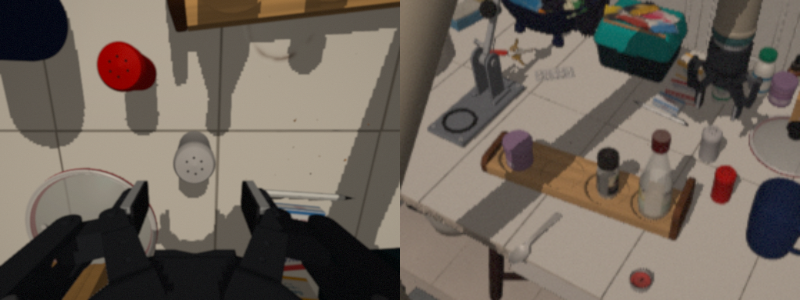

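Bottle, spice jar and purple jar stand in the rack; the grey shaker is under the gripper (left picture, (195,160)). A pot lid lies near the -y finger, so I check its clearance.

```bash
python3 - <<'E'
from h import *
st()
c=calibration("wrist");p,d=grab_frame("wrist"); Q=cloud("wrist",d,c).reshape(-1,3)
top=cloud("top",np.load("top0.npy")).reshape(-1,3); sc=cloud("scene",np.load("scene0.npy")).reshape(-1,3)
for n,P in(("w",Q),("t",top),("s",sc)):
    for y0 in np.arange(-.26,-.05,.015):
        A=P[(abs(P[:,0]-.68)<.025)&(P[:,1]>=y0)&(P[:,1]<y0+.015)&(P[:,2]<.2)]; print(n,y0.round(3),len(A),A[:,2].max().round(3) if len(A) else "",end="; ")
    print()
E
```

```text
t 43.1 p [ 0.6787 -0.1558  0.1163] R
 [[-1.    -0.     0.006]
 [-0.     1.     0.002]] F [-0.  -0.4 -0.6] w 0.748 gf 0.0
w -0.26 744 0.0; w -0.245 726 0.0; w -0.23 1857 0.2; w -0.215 5561 0.2; w -0.2 3869 0.2; w -0.185 1303 0.2; w -0.17 1781 0.2; w -0.155 1695 0.2; w -0.14 1337 0.2; w -0.125 4050 0.2; w -0.11 5578 0.2; w -0.095 1398 0.2; w -0.08 731 -0.0; w -0.065 732 0.0; w -0.05 731 0.0; 
t -0.26 57 0.009; t -0.245 54 0.01; t -0.23 57 0.007; t -0.215 54 0.008; t -0.2 49 0.006; t -0.185 31 0.073; t -0.17 65 0.08; t -0.155 100 0.082; t -0.14 98 0.079; t -0.125 56 0.007; t -0.11 57 0.006; t -0.095 63 0.007; t -0.08 60 0.009; t -0.065 53 0.005; t -0.05 55 0.007; 
s -0.26 64 0.002; s -0.245 67 0.003; s -0.23 40 0.002; s -0.215 30 0.004; s -0.2 43 0.004; s -0.185 135 0.077; s -0.17 147 0.078; s -0.155 121 0.077; s -0.14 52 0.069; s -0.125 61 0.003; s -0.11 59 0.002; s -0.095 58 0.001; s -0.08 60 0.002; s -0.065 53 0.002; s -0.05 58 0.002;
```

Clear. Down, grip, lift.

>>> step_arm([
  {"gripper": 0.75,"slide": [0,0,0.1],"spin": 0},
  {"gripper": 0.75,"slide": [0,0,0.1],"spin": 0},
  {"gripper": 0.75,"slide": [0,0,0.08],"spin": 0},
  {"gripper": 0.75,"slide": [0,0,0.043],"spin": 0},
  {"gripper": 0.6,"slide": [0,0,0],"spin": 0},
  {"gripper": 0.5,"slide": [0,0,0],"spin": 0},
  {"gripper": 0.4,"slide": [0,0,0],"spin": 0},
  {"gripper": 0.3,"slide": [0,0,0],"spin": 0},
  {"gripper": 0.3,"slide": [0,0,0],"spin": 0},
  {"gripper": 0.3,"slide": [0,0,0],"spin": 0},
], force=40)

```text
time: 44.15
tool_pos: [0.6819, -0.1568, 0.024]
tool_rot: [-0.0, 3.138, -0.002]
contact_force: [0.5, -0.2, 5.8]
grip_width: 0.472
finger_force: 40.4
```

>>> step_arm([
  {"gripper": 0.3,"slide": [0,0,-0.03],"spin": 0},
  {"gripper": 0.3,"slide": [0,0,-0.07],"spin": 0},
  {"gripper": 0.3,"slide": [0,0,-0.1],"spin": 0},
  {"gripper": 0.3,"slide": [0,0,-0.12],"spin": 0},
  {"gripper": 0.3,"slide": [0,0,-0.12],"spin": 0},
  {"gripper": 0.3,"slide": [0,0,-0.06],"spin": 0},
  {"gripper": 0.3,"slide": [0.02,0.04,0],"spin": 0},
  {"gripper": 0.3,"slide": [0.04,0.08,0],"spin": 0},
  {"gripper": 0.3,"slide": [0.055,0.1,0],"spin": 0},
  {"gripper": 0.3,"slide": [0.055,0.1,0],"spin": 0},
])

```text
time: 45.15
tool_pos: [0.627, -0.0585, 0.1699]
tool_rot: [-0.001, -3.137, -0.003]
contact_force: [0.8, 0.6, -0.7]
grip_width: 0.471
finger_force: 40.4
```

>>> step_arm([
  {"gripper": 0.3,"slide": [0.094,0.079,0],"spin": 0},
  {"gripper": 0.3,"slide": [0.094,0.079,0],"spin": 0},
  {"gripper": 0.3,"slide": [0.094,0.079,0],"spin": 0},
  {"gripper": 0.3,"slide": [0.094,0.079,0],"spin": 0},
  {"gripper": 0.079,"slide": [0.079,0.067,0],"spin": 0},
  {"gripper": 0.3,"slide": [0.06,0.05,0],"spin": 0},
  {"gripper": 0.3,"slide": [0,0,0],"spin": 0},
  {"gripper": 0.3,"slide": [0,0,0.04],"spin": 0},
  {"gripper": 0.3,"slide": [0,0,0.08],"spin": 0},
  {"gripper": 0.3,"slide": [0,0,0.08],"spin": 0},
])

```text
time: 46.15
tool_pos: [0.4755, 0.069, 0.1104]
tool_rot: [0.001, 3.141, -0.0]
contact_force: [1.0, -0.1, -1.0]
grip_width: 0.475
finger_force: 40.5
```

>>> step_arm([
  {"gripper": 0.3,"slide": [0,0,0.08],"spin": 0},
  {"gripper": 0.3,"slide": [0,0,0.07],"spin": 0},
  {"gripper": 0.3,"slide": [0,0,0.05],"spin": 0},
  {"gripper": 0.3,"slide": [0,0,0.03],"spin": 0},
  {"gripper": 0.3,"slide": [0,0,0.015],"spin": 0},
  {"gripper": 0.3,"slide": [0,0,0.004],"spin": 0},
  {"gripper": 0.3,"slide": [0,0,0],"spin": 0},
  {"gripper": 0.45,"slide": [0,0,0],"spin": 0},
  {"gripper": 0.55,"slide": [0,0,0],"spin": 0},
  {"gripper": 0.65,"slide": [0,0,0],"spin": 0},
])

```text
time: 47.15
tool_pos: [0.4754, 0.0695, 0.0376]
tool_rot: [-0.0, 3.141, 0.0]
contact_force: [0.2, -0.2, 0.3]
grip_width: 0.645
finger_force: 0.0
```

>>> step_arm([
  {"gripper": 0.7,"slide": [0,0,0],"spin": 0},
  {"gripper": 0.7,"slide": [0,0,-0.03],"spin": 0},
  {"gripper": 0.7,"slide": [0,0,-0.1],"spin": 0},
  {"gripper": 0.7,"slide": [0,0,-0.15],"spin": 0},
  {"gripper": 0.7,"slide": [0,0,-0.15],"spin": 0},
  {"gripper": 0.7,"slide": [0,0,-0.15],"spin": 0},
  {"gripper": 0.7,"slide": [0,0,-0.15],"spin": 0},
  {"gripper": 0.7,"slide": [0.1,0,-0.1],"spin": 0},
  {"gripper": 0.7,"slide": [0.1,0,0],"spin": 0},
  {"gripper": 0.7,"slide": [0.1,0,0],"spin": 0},
])

```text
time: 48.15
tool_pos: [0.3844, 0.0694, 0.2881]
tool_rot: [-0.0, 3.138, 0.0]
contact_force: [-0.5, -0.2, -0.2]
grip_width: 0.699
finger_force: 0.0
```

```bash
python3 - <<'E'
from h import *
from scipy.optimize import least_squares
st()
for n in("scene","top"):
    p,d=grab_frame(n); cv2.imwrite(f"pics/{n}13.png",p); Q=cloud(n,d).reshape(-1,3)
    for nm,c0,h,zt in(("bottle",(.4929,-.1213),.031,.209),("spice",(.4837,-.0263),.0205,.118),("salt",(.4743,.0693),.0205,.089),("purple",(.4647,.165),.0285,.079)):
        P=Q[(np.hypot(*(Q[:,:2]-np.array(c0)).T)<.045)&(Q[:,2]>.035)&(Q[:,2]<zt+.03)]
        B=P[P[:,2]<min(zt-.015,.1)]
        print(n,nm,len(B),least_squares(lambda k:np.hypot(*(B[:,:2]-k).T)-h,c0,loss="soft_l1",f_scale=.002).x.round(4) if len(B)>8 else "",c0,"top",np.percentile(P[:,2],99).round(3),zt)
a=cv2.imread("pics/scene13.png")[60:270,90:390];b=cv2.imread("pics/top13.png")[90:300,110:370]
cv2.imwrite("pics/c13.png",np.hstack([cv2.resize(a,(428,300)),cv2.resize(b,(371,300))]))
E
```

```text
t 48.15 p [0.3844 0.0694 0.2881] R
 [[-1.    -0.    -0.004]
 [-0.     1.     0.   ]] F [-0.5 -0.2 -0.2] w 0.699 gf 0.0
scene bottle 378 [ 0.493  -0.1222] (0.4929, -0.1213) top 0.21 0.209
scene spice 234 [ 0.4838 -0.0281] (0.4837, -0.0263) top 0.12 0.118
scene salt 134 [0.4748 0.0692] (0.4743, 0.0693) top 0.089 0.089
scene purple 123 [0.4632 0.1651] (0.4647, 0.165) top 0.08 0.079
top bottle 107 [ 0.4891 -0.1209] (0.4929, -0.1213) top 0.214 0.209
top spice 0  (0.4837, -0.0263) top 0.123 0.118
top salt 0  (0.4743, 0.0693) top 0.093 0.089
top purple 28 [0.46   0.1662] (0.4647, 0.165) top 0.085 0.079
```

View pics/c13.png

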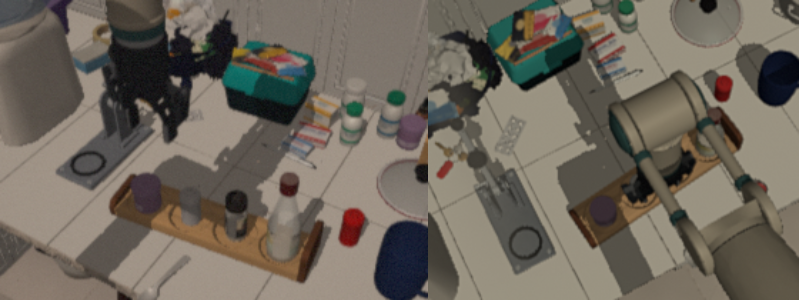

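All four stand upright in the rack in order: left picture, from purple at (146,193) and shaker (190,207) to spice (235,213) and bottle (285,215) by the tall board. The press arm is still up, and the robot is clear. Handing in.

```bash
python3 -c "
from plant import job
print(job.close_job())"
```

```text
the job is handed in; nothing more can be done
None
```

The job is handed in at about 48 s: the press arm was lifted and left up before the jar came out, and the bottle, spice jar, shaker and purple jar stand upright in the rack, tallest beside the tall board; the knob slipped three times first, the arm falling shut on the still-clamped jar each time.

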